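Pin the tray gate and secure the vial blocks

TASK

Get the vial tray ready for the shaker: hang the loose gate on the tray's hinge lug, standing open by about 30 degrees towards the front, and push the hinge pin fully home through both knuckles. Line up all the vial blocks square against the back fence, one in each marked bay, starting at the hinge end and leaving no bay empty between them. With the gate pinned, swing it shut against its stop in front of the blocks, and leave everything else on the bench where it is.

Things in the scene. Friction and masses are not known exactly. Their poses are not given: they have to be found in the camera images.
- tray: Grey tray 260 (x) x 340 (y) x 20 mm, fixed to the bench, deck top 20 mm above the bench. Origin: centre of its underside; x points to the back fence (aluminium rail along y, 12 mm thick, its top 20 mm above the deck, inner face at x = +118 mm), y to the hinge end, z up.
- bay1 (a point): Centre, on the deck, of the bay next to the hinge (tray x = +86, y = +88 mm): here stands the middle of a block square against the fence. White lines on the deck mark 5 bays side by side along the fence, centred every 47 mm along the tray's y: +88, +41, -6, -53, -100 mm. Axes as the tray's.
- shut_tip (a point): Where the free end of the shut gate comes, half-way up (tray x = +34, y = -150 mm). The shut gate lies along the tray's y, 10 mm clear of the blocks, touching a stop 30 mm tall, at tray x = +44 to +60, y = -142 to -128 mm. The gate opens by swinging its free end towards the tray's -x. Axes as the tray's.
- lug (a point): Mouth (top centre) of the vertical hole of the tray's hinge knuckle: a 34 x 34 mm aluminium lug, 27 mm tall on the deck, at x = +34, y = +135 mm in the tray's frame; hole 14 mm wide, 27 mm deep down to the deck. This point is 47 mm above the bench. Axes as the tray's.
- gate_mid (a point): Middle of the retaining gate's bar: loose steel bar 257 long (along its y), 20 wide (x), 30 mm tall (z), 0.3 kg; this point is half-way up (15 mm over what it lies on). Its +y end carries a raised knuckle (the eye). With the bar lying on the deck the eye clears the lug's top by 3 mm.
- gate_eye (a point): Centre of the eye, the gate's knuckle: 34 x 34 x 14 mm plate with a vertical 14 mm hole, 156.5 mm from the bar's middle along the gate's +y; underside 30, top 44 mm above the gate's underside, this point half-way (37 mm).
- gate_tip (a point): Free end of the gate's bar, half-way up, 128.5 mm from its middle along the gate's -y (285 mm from the eye's hole). Axes as the gate's.
- pin_head (a point): Middle of the hinge pin's black cylindrical grip, 22 mm wide and 46 mm tall; z is the pin's axis. The pin stands upright in its stand. Below the grip (which begins 23 mm under this point) is a 40 mm steel shank 12 mm thick, its last 9 mm tapering to 6 mm. Pushed home, the grip's underside rests on the gate's eye (this point then 87 mm above the bench). 0.08 kg.
- pin_tip (a point): Lower end of the pin's shank, 63 mm under the middle of the grip. Axes as the pin's.
- stand: Grey block 50 x 50 x 44 mm fixed to the bench, with a 16 mm vertical hole in which the pin is parked. Origin: centre of its underside.
- tab1 (a point): Vial block 1 (3 to 5 of the 5 are present): aluminium block 64 (x) x 38 (y) x 36 mm tall, 0.3 kg, with an upright steel lifting tab on its top, 12 thick (x) x 30 wide (y) x 46 mm tall. This point is the middle of the tab, 59 mm above the block's underside (23 mm above the block's top). All blocks are alike, and may be turned half round.
- tab2 (a point): Vial block 2 (3 to 5 of the 5 are present): aluminium block 64 (x) x 38 (y) x 36 mm tall, 0.3 kg, with an upright steel lifting tab on its top, 12 thick (x) x 30 wide (y) x 46 mm tall. This point is the middle of the tab, 59 mm above the block's underside (23 mm above the block's top). All blocks are alike, and may be turned half round.
- tab3 (a point): Vial block 3 (3 to 5 of the 5 are present): aluminium block 64 (x) x 38 (y) x 36 mm tall, 0.3 kg, with an upright steel lifting tab on its top, 12 thick (x) x 30 wide (y) x 46 mm tall. This point is the middle of the tab, 59 mm above the block's underside (23 mm above the block's top). All blocks are alike, and may be turned half round.
- tab4 (a point): Vial block 4 (3 to 5 of the 5 are present): aluminium block 64 (x) x 38 (y) x 36 mm tall, 0.3 kg, with an upright steel lifting tab on its top, 12 thick (x) x 30 wide (y) x 46 mm tall. This point is the middle of the tab, 59 mm above the block's underside (23 mm above the block's top). All blocks are alike, and may be turned half round.
- tab5 (a point): Vial block 5 (3 to 5 of the 5 are present): aluminium block 64 (x) x 38 (y) x 36 mm tall, 0.3 kg, with an upright steel lifting tab on its top, 12 thick (x) x 30 wide (y) x 46 mm tall. This point is the middle of the tab, 59 mm above the block's underside (23 mm above the block's top). All blocks are alike, and may be turned half round.
- beaker: Bystander, not part of the job: plain glass beaker 66 mm wide, 90 mm tall. Origin at its underside.
- jar: Bystander, not part of the job: brown glass jar 54 mm wide, 85 mm tall. Origin at its underside.
- washbottle: Bystander, not part of the job: clear plastic bottle 64 mm wide, 110 mm tall. Origin at its underside.
- driver: Bystander, not part of the job: screwdriver 170 mm long. Origin at its underside, mid-length.
There are look-alikes about, which are no part of the job. What is shaped like the part that bears tab1 but green or yellow is not meant.

How it is judged (in metres and radians):
On the way:
1. the pin is fully home through both knuckles while the gate stands open by more than 12 degrees (horizontal distance between pin_tip and lug below 0.004 m and height (world z) of pin_tip below 0.028 m and angle between pin_tip's own z axis and vertical below 0.12 rad and horizontal distance between gate_eye and lug below 0.005 m and height (world z) of gate_eye below 0.062 m and x of gate_tip in the frame of tray below -0.026 m and y of gate_tip in the frame of tray below 0.05 m), for 0.3 s.
At the end, for the whole second after the job is handed in: Pin home (grip within 4 mm of the eye) through both knuckles; gate tip within 12 mm of its shut place; each block within 8 mm of the middle of a marked bay, within 6 mm of touching the fence, square to 0.1 rad, bays filled from the hinge end without gaps; all at rest (horizontal distance between pin_tip and lug below 0.004 m and height (world z) of pin_tip below 0.028 m and angle between pin_tip's own z axis and vertical below 0.12 rad and horizontal distance between gate_eye and lug below 0.005 m and height (world z) of gate_eye below 0.062 m and x of gate_tip in the frame of tray between 0.022 and 0.046 m and y of gate_tip in the frame of tray between -0.162 and -0.138 m and x of tab1 in the frame of tray between 0.08 and 0.092 m and z of each of tab1, tab2, tab3, tab4, tab5 in the frame of tray below 0.084 m and angle between the x axis of each of tab1, tab2, tab3, tab4, tab5 and the x axis of tray, either way round below 0.1 rad and angle between each of tab1, tab2, tab3, tab4, tab5's own z axis and vertical below 0.1 rad and (y of tab1 in the frame of tray between 0.08 and 0.096 m or y of tab1 in the frame of tray between 0.033 and 0.049 m or y of tab1 in the frame of tray between -0.014 and 0.002 m or y of tab1 in the frame of tray between -0.061 and -0.045 m or y of tab1 in the frame of tray between -0.108 and -0.092 m) and x of tab2 in the frame of tray between 0.08 and 0.092 m and (y of tab2 in the frame of tray between 0.08 and 0.096 m or y of tab2 in the frame of tray between 0.033 and 0.049 m or y of tab2 in the frame of tray between -0.014 and 0.002 m or y of tab2 in the frame of tray between -0.061 and -0.045 m or y of tab2 in the frame of tray between -0.108 and -0.092 m) and x of tab3 in the frame of tray between 0.08 and 0.092 m and (y of tab3 in the frame of tray between 0.08 and 0.096 m or y of tab3 in the frame of tray between 0.033 and 0.049 m or y of tab3 in the frame of tray between -0.014 and 0.002 m or y of tab3 in the frame of tray between -0.061 and -0.045 m or y of tab3 in the frame of tray between -0.108 and -0.092 m) and x of tab4 in the frame of tray between 0.08 and 0.092 m and (y of tab4 in the frame of tray between 0.08 and 0.096 m or y of tab4 in the frame of tray between 0.033 and 0.049 m or y of tab4 in the frame of tray between -0.014 and 0.002 m or y of tab4 in the frame of tray between -0.061 and -0.045 m or y of tab4 in the frame of tray between -0.108 and -0.092 m) and x of tab5 in the frame of tray between 0.08 and 0.092 m and (y of tab5 in the frame of tray between 0.08 and 0.096 m or y of tab5 in the frame of tray between 0.033 and 0.049 m or y of tab5 in the frame of tray between -0.014 and 0.002 m or y of tab5 in the frame of tray between -0.061 and -0.045 m or y of tab5 in the frame of tray between -0.108 and -0.092 m) and (y of tab1 in the frame of tray between 0.08 and 0.096 m or y of tab2 in the frame of tray between 0.08 and 0.096 m or y of tab3 in the frame of tray between 0.08 and 0.096 m or y of tab4 in the frame of tray between 0.08 and 0.096 m or y of tab5 in the frame of tray between 0.08 and 0.096 m) and (y of tab1 in the frame of tray between 0.033 and 0.049 m or y of tab2 in the frame of tray between 0.033 and 0.049 m or y of tab3 in the frame of tray between 0.033 and 0.049 m or y of tab4 in the frame of tray between 0.033 and 0.049 m or y of tab5 in the frame of tray between 0.033 and 0.049 m) and (y of tab1 in the frame of tray between -0.014 and 0.002 m or y of tab2 in the frame of tray between -0.014 and 0.002 m or y of tab3 in the frame of tray between -0.014 and 0.002 m or y of tab4 in the frame of tray between -0.014 and 0.002 m or y of tab5 in the frame of tray between -0.014 and 0.002 m) and ((y of tab1 in the frame of tray between -0.061 and -0.045 m or y of tab2 in the frame of tray between -0.061 and -0.045 m or y of tab3 in the frame of tray between -0.061 and -0.045 m or y of tab4 in the frame of tray between -0.061 and -0.045 m or y of tab5 in the frame of tray between -0.061 and -0.045 m) or y of each of tab1, tab2, tab3, tab4, tab5 in the frame of tray above -0.092 m) and linear speed of each of gate, block1, block2, block3, block4, block5 below 0.02 m/s).
It fails at once if a bystander (beaker, jar, bottle, screwdriver) is moved more than 4 cm (distance of any of beaker, jar, washbottle, driver from where it was at the start of the episode above 0.04 m).
Of block1, block2, block3, block4, block5 only 3 to 5 are there at a start; the rules pass over those that are not, and their reading is None.
At some moment in a run one of block1, block2, block3, block4, block5 may be knocked a few centimetres aside while the robot is not near it.
It also fails if it takes over 210 s, if anything falls off the work surface, if the arm or the gripper's body presses on something with over 40 N, if the wrist force passes 120 N, or if a joint passes its speed limit or range.

ROBOT

A 6-joint arm with a two-finger parallel gripper is mounted at the origin on the work surface. World frame = base frame: x ahead of the robot, y to its left, z up, the work surface at z = 0. Lengths are in mm, angles in degrees, forces in N, time in s.
With the tool pointing down it reaches from about 300 to 850 mm from the base axis. Payload 4.2 kg.
Tool frame: the origin (TCP) lies midway between the tips of the shut fingers; the grasp point (between the pads) lies 19 mm behind it; z points along the fingers, y is the direction in which the jaws open and shut (so a half turn about z gives the same grasp; the last joint's range is limited). The gripper opens to 91 mm and grips with 3 to 60 N. Pads are 32 mm wide; open, the fingers measure 118 mm over their backs; the gripper's body (76 mm by 178 mm) begins 60 mm behind the grasp point.
Start: joints at [-78.094, 18.312, 89.639, -0, 72.044, -1.146], TCP at [129.857, -560.161, 213.976] pointing down, gripper open.
Joint ranges: [-177.97, 177.97], [-48.28, 115.42], [12.27, 149.76], [-77.06, 257.06], [2.81, 150.46], [-146.56, 146.56]. Speed limits (degrees/s): [147.25, 147.25, 180, 180, 180, 180].

INTERFACE

Orientations are given as [roll, pitch, yaw] about the fixed x, y, z axes, in that order (R = Rz(yaw) Ry(pitch) Rx(roll)).
In Python, from workcell import env gives the robot as it stands.
- The arm moves only by the shell command python3 -m jog 'ROWS' [FORCE]. ROWS is JSON, a list of rows, each an object of numbers: "dx", "dy", "dz": the shift along the world's x, y, z in m; "wx", "wy", "wz": the turn, a rotation vector about the world's x, y, z in rad; "grip": the gripper's target within -1 to 1 (shut at 1, half-way at 0, fully open at -1). In form: [{"dx": .., "dy": .., "dz": .., "wx": .., "wy": .., "wz": .., "grip": ..}, ...]. A call has 1 to 10 rows; each row shifts and turns the commanded pose from where the row before left it; what a row does not reach is not made up. A row lasts 1/10 s, in which the tool goes at most 50 mm and 8.59 degrees, less where a joint would pass 70% of its speed; a pose out of reach is approached as far as the arm can. A call with a gripper value outside its range is refused whole. The fingers move at their own pace and stop on an object; FORCE is the grip in N (left out, the last holds). Time passes only in rows, so rows that do not move let the fingers close. It gives the time, the measured TCP pose, the force and the opening at its end, in the units of the state.
- env.state(): the state, without advancing time (a new reading comes with each control period).
- env.grab_frame(name): name is "scene" or "side" or "wrist"; returns the picture (480x640x3 uint8, red, green, blue); there is no depth.
- env.get_calibration(name): a dict with "fx", "fy", "cx", "cy" (pixels), "k1" (the pictures are not rectified: a ray, as slopes to the right and down, at radius r is drawn at 1 + k1 r^2 times it, then the intrinsics apply), "R" (3x3) and "t" (3): a world point X has camera coordinates R X + t. Camera axes: x right, y down, z forward; pixel columns grow to the right and rows downward; lengths in mm; the calibration is good to about 2 mm. A picture is of the moment at which its call begins: read the wrist's pose just before it. get_calibration takes no time and is no camera call; for the wrist camera it gives the pose at the moment of the call.
- env.job_done(): hands the job in, once; it reports no verdict.
The state is a dict: "time_s": time; "qpos": joint angles; "qvel": joint speeds; "effort": joint torques, N m; "ee_pos": TCP position; "ee_rot": TCP orientation; "force": force on the tool from outside, world axes, zero at the start; "torque": the same for the moment, N m; "gripper_width": finger opening in mm.
Only numpy, scipy, OpenCV 4.12 (cv2) and the standard library are available. Lean on these libraries where they do the work, as an engineer would, in place of code of your own. Each camera call takes 0.05 s, during which the arm holds its last target. There are 200 camera calls.

## Working session

There is one attempt and no reset: what is moved stays moved. The work goes in short steps, Python scripts to look and compute and a shell command to move; the robot and the scene stay as the last step left them, time stands still between calls to the robot, and variables do not carry over. Pictures are saved under pics/ and viewed, about 12 in all and at most 16, crops included, and the job is handed in when it is done.

```bash
mkdir -p pics; ls; cat > h.py <<'E'
import numpy as np, cv2
from workcell import env
def grab(cam,name=None):
    c=env.get_calibration(cam); im=np.array(env.grab_frame(cam))
    if name: cv2.imwrite('pics/%s.png'%name, im[:,:,::-1])
    return im,c
def ray(c,uv):
    xd=np.array([(uv[0]-c['cx'])/c['fx'],(uv[1]-c['cy'])/c['fy']]); x=xd.copy()
    for _ in range(20): x=xd/(1+c['k1']*(x@x))
    R=np.array(c['R']);t=np.array(c['t'])
    return -R.T@t, R.T@np.array([x[0],x[1],1])
def onz(c,uv,z):
    o,d=ray(c,np.array(uv,float)); return o+d*(z-o[2])/d[2]
def proj(c,X):
    p=np.array(c['R'])@np.array(X,float)+np.array(c['t']); x=p[:2]/p[2]; x=x*(1+c['k1']*(x@x))
    return np.array([c['fx']*x[0]+c['cx'],c['fy']*x[1]+c['cy']])
E
python3 - <<'E'
from h import *
for n in('scene','side','wrist'):
    im,c=grab(n,n+'0'); print(n,c)
print(env.state())
E
```

```text
pics
scene {'fx': 498.48797843079194, 'fy': 498.48797843079194, 'cx': 325.5154916605693, 'cy': 245.7392186619041, 'k1': -0.03576369961642395, 'R': array([[-0.10145677,  0.99475822,  0.01275174],
       [ 0.58933744,  0.07042416, -0.80481167],
       [-0.80149105, -0.07413851, -0.59339327]]), 't': array([  72.08482222, -262.61838018, 1489.57698482])}
side {'fx': 451.66583913249286, 'fy': 451.66583913249286, 'cx': 318.8129501654539, 'cy': 246.31359291126034, 'k1': -0.06902342489997995, 'R': array([[-0.66355424, -0.74780917, -0.02184532],
       [-0.39443627,  0.37450895, -0.83914425],
       [ 0.63570103, -0.54820114, -0.54347006]]), 't': array([382.17981554, 286.58711902, 707.97758572])}
wrist {'fx': 360.6562897330289, 'fy': 360.6562897330289, 'cx': 321.6707000945445, 'cy': 244.00289079967035, 'k1': -0.053568952348565554, 'R': array([[ 0.22720218, -0.97384568, -0.00193897],
       [-0.92996099, -0.21755382,  0.29638301],
       [-0.28905315, -0.0655357 , -0.9550672 ]]), 't': array([-575.14130103,  -34.72813574,  392.81390805])}
{'time_s': 0.15, 'qpos': array([-7.80921011e+01,  1.83446810e+01,  8.96924262e+01,  7.27419081e-04,
        7.20434996e+01, -1.14596475e+00]), 'qvel': array([ 0.02425359, -0.10064842, -0.11627727,  0.05584245, -0.09321712,
       -0.01333323]), 'effort': array([ 3.53660953e-04, -4.12773335e+01, -2.32154095e+01,  7.27700768e-02,
        4.33536794e-02, -9.80271489e-05]), 'ee_pos': array([ 129.79641738, -559.75443051,  213.28476543]), 'ee_rot': array([-1.79919423e+02, -2.30363014e-03,  1.30536373e+01]), 'force': array([ 0.02358737, -0.22463746,  0.38906745]), 'torque': array([-0.02003044, -0.01642879,  0.01642015]), 'gripper_width': 91.328447231895}
```

View pics/scene0.png

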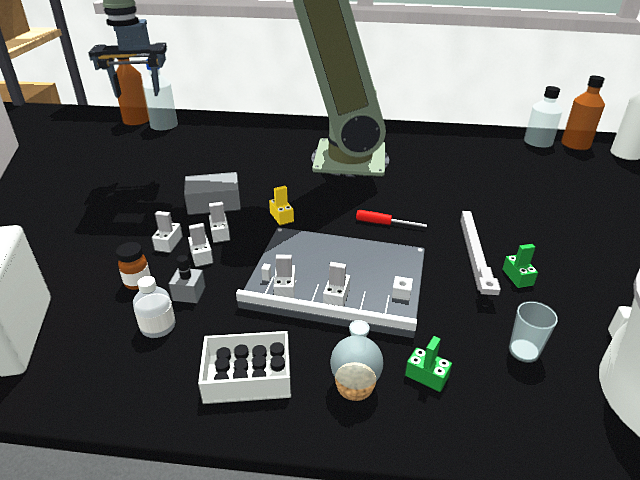

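View pics/side0.png

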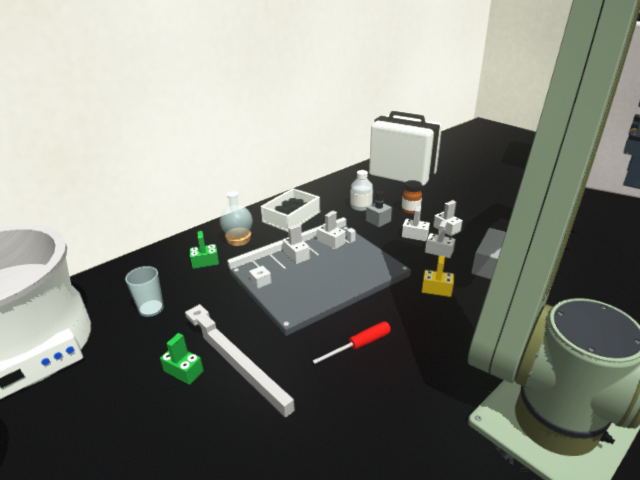

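The scene camera faces the robot, with image right = +y and image down = +x. The tray is in the middle, with the lug at (402,288) and the fence along the bottom edge. Two blocks are on the deck at (284,270) and (336,285), and three are off to the left at (166,235), (200,245) and (218,222). The pin stand is at (187,283) and the gate runs from (467,215) to its eye at (490,283).

```bash
python3 - <<'E'
import cv2,numpy as np
a=cv2.imread('pics/scene0.png')
cv2.imwrite('pics/c1.png',cv2.resize(a[220:335,230:430],None,fx=4,fy=4,interpolation=cv2.INTER_CUBIC))
b=cv2.resize(a[195:305,145:245],None,fx=4,fy=4,interpolation=cv2.INTER_CUBIC)
d=cv2.resize(a[205:305,450:545],None,fx=4,fy=4,interpolation=cv2.INTER_CUBIC)
o=np.zeros((440,800,3),np.uint8); o[:440,:400]=b; o[:400,400:780]=d
cv2.imwrite('pics/c2.png',o)
E
```

```text
(no output)
```

View pics/c1.png

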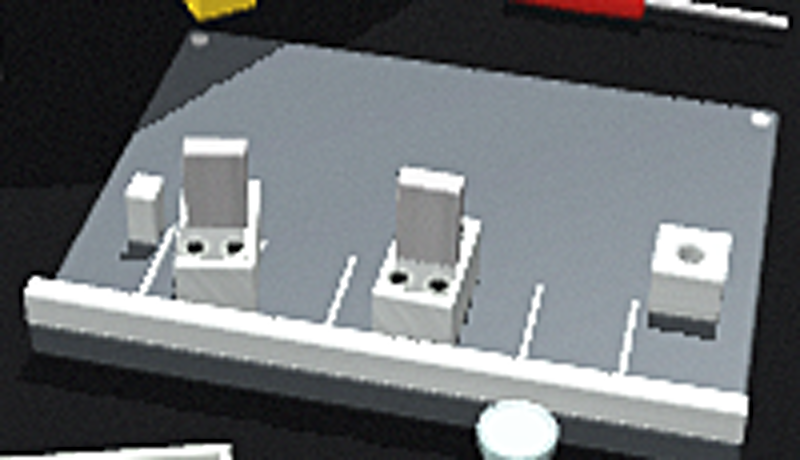

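View pics/c2.png

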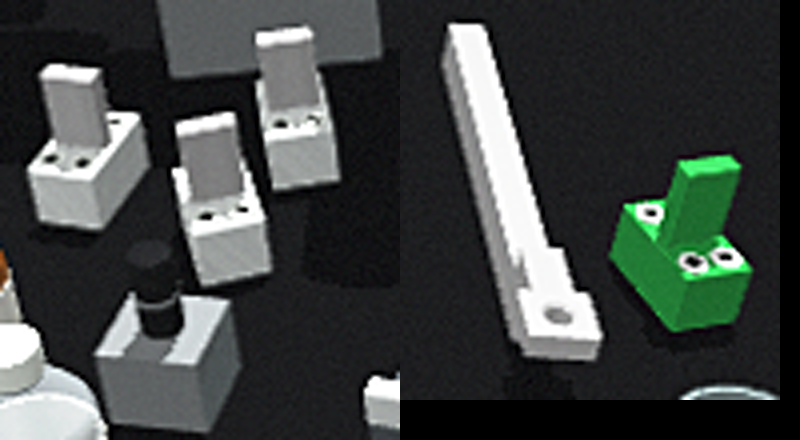

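```bash
cat > m1.py <<'E'
from h import *
c=env.get_calibration('scene')
A=lambda x,y:((x+.5)/4-.5+230,(y+.5)/4-.5+220)
B=lambda x,y:((x+.5)/4-.5+145,(y+.5)/4-.5+195)
D=lambda x,y:((x-400+.5)/4-.5+450,(y+.5)/4-.5+205)
for n,p,z in [('deckL',A(193,30),20),('deckR',A(778,112),20),('fenceL',A(35,278),40),('fenceR',A(747,396),40),('lug',A(690,253),47),
 ('tA',A(215,146),102),('tB',A(431,179),102),('t3',B(72,74),82),('t4',B(206,125),82),('t5',B(284,36),82),('eye',D(559,316),44),('tipL',D(447,25),30),('tipR',D(484,25),30),
 ('pin90',B(152,252),90),('standR',B(238,300),44),('standL',B(97,352),44),('standF',B(212,370),44),('standBk',B(125,292),44)]:
    print(n,onz(c,p,z).round(1))
E
python3 m1.py
```

```text
deckL [ 416.6 -141.2   20. ]
deckR [457.  192.4  20. ]
fenceL [ 661.2 -172.5   40. ]
fenceR [702.3 162.2  40. ]
lug [614.7 137.9  47. ]
tA [628.5 -88.9 102. ]
tB [641.3  13.5 102. ]
t3 [ 482.5 -381.3   82. ]
t4 [ 521.9 -293.5   82. ]
t5 [ 430.4 -277.6   82. ]
eye [593.9 307.6  44. ]
tipL [308.9 289.1  30. ]
tipR [306.1 311.6  30. ]
pin90 [ 640.4 -281.1   90. ]
standR [ 616.4 -252.6   44. ]
standL [ 662.9 -308.2   44. ]
standF [ 669.1 -249.3   44. ]
standBk [ 617.  -310.5   44. ]
```

View pics/wrist0.png

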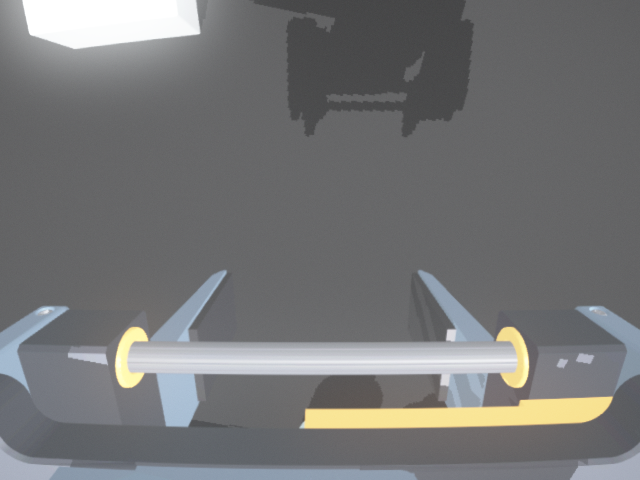

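```bash
python3 -m jog '[{"dx":0.035,"dy":0.03,"dz":0.006,"wz":-0.02,"grip":-1},{"dx":0.035,"dy":0.03,"dz":0.006,"wz":-0.02},{"dx":0.035,"dy":0.03,"dz":0.006,"wz":-0.02},{"dx":0.035,"dy":0.03,"dz":0.006,"wz":-0.02},{"dx":0.035,"dy":0.03,"dz":0.006,"wz":-0.02},{"dx":0.035,"dy":0.03,"dz":0.006,"wz":-0.02},{"dx":0.035,"dy":0.03,"dz":0.006,"wz":-0.02},{"dx":0.035,"dy":0.03,"wz":-0.02},{"dx":0.035,"dy":0.03,"wz":-0.02},{"dx":0.035,"dy":0.03,"wz":-0.02}]'
python3 -m jog '[{"dy":0.045},{"dy":0.045},{"dy":0.045},{"dy":0.045},{"dy":0.045},{"dy":0.045},{"dy":0.045},{"dy":0.045},{"dy":0.045},{"dy":0.045}]'
python3 -m jog '[{"dy":0.045,"dx":-0.015},{"dy":0.045,"dx":-0.015},{"dy":0.024},{"dy":0.0},{"dy":0.0}]'
python3 - <<'E'
from h import *
from scipy.spatial.transform import Rotation as Ro
s=env.state(); im,c=grab('wrist','w1')
R=Ro.from_euler('xyz',s['ee_rot'],degrees=True).as_matrix()
cp=-np.array(c['R']).T@c['t']; print('cam in tool',R.T@(cp-s['ee_pos']), (R.T@np.array(c['R']).T).round(3)); print(s['ee_pos'],s['ee_rot'],s['qpos'])
print(proj(c,[593.9,307.6,44]),proj(c,[450,304,30]))
E
```

```text
cam in tool [  84.03969748    0.95886282 -171.16611172] [[ 0.001 -0.955 -0.296]
 [ 1.     0.001  0.   ]
 [ 0.    -0.296  0.955]]
[ 129.79641738 -559.75443051  213.28476543] [-1.79919423e+02 -2.30363014e-03  1.30536373e+01] [-7.80921011e+01  1.83446810e+01  8.96924262e+01  7.27419081e-04
  7.20434996e+01 -1.14596475e+00]
[2057.24291315 1747.19576757] [316.38815799 240.49713662]invalid input
invalid input
invalid input
```

View pics/w1.png

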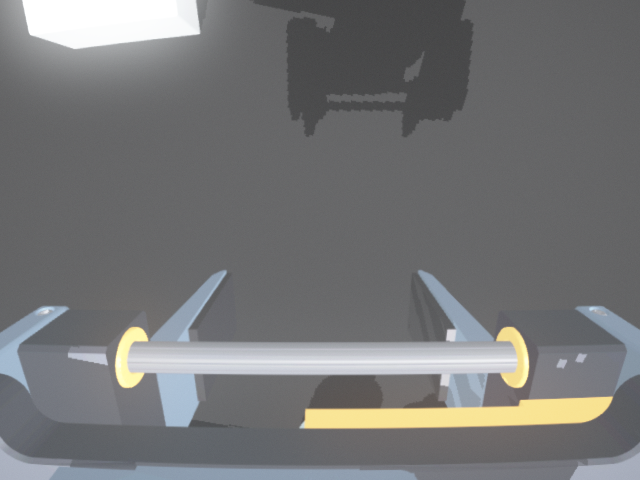

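The rows were refused, so no motion took place and this picture matches the first one. I'll retry with every key given.

```bash
python3 -m jog '[{"dx":0.035,"dy":0.03,"dz":0.006,"wx":0,"wy":0,"wz":-0.02,"grip":-1}]'; python3 -m jog '[{"dx":0.035,"dy":0.03,"dz":0.006,"wz":-0.02}]'; python3 -m jog --help | head
```

```text
time_s: 0.3
ee_pos: [162.5, -532.1, 218.7]
ee_rot: [-180.0, 0.1, 11.6]
force: [1.5, 0.3, 0.3]
gripper_width: 90.9invalid input
invalid input: not JSON, or not a number
```

```bash
python3 -m jog '[{"dx":0.04,"dy":0.033,"dz":0.006,"wx":0,"wy":0,"wz":-0.02,"grip":-1},{"dx":0.04,"dy":0.033,"dz":0.006,"wx":0,"wy":0,"wz":-0.02,"grip":-1},{"dx":0.04,"dy":0.033,"dz":0.006,"wx":0,"wy":0,"wz":-0.02,"grip":-1},{"dx":0.04,"dy":0.033,"dz":0.006,"wx":0,"wy":0,"wz":-0.02,"grip":-1},{"dx":0.04,"dy":0.033,"dz":0.006,"wx":0,"wy":0,"wz":-0.02,"grip":-1},{"dx":0.04,"dy":0.033,"dz":0.006,"wx":0,"wy":0,"wz":-0.02,"grip":-1},{"dx":0.04,"dy":0.033,"dz":0,"wx":0,"wy":0,"wz":-0.02,"grip":-1},{"dx":0.04,"dy":0.033,"dz":0,"wx":0,"wy":0,"wz":-0.02,"grip":-1}]'
python3 -m jog '[{"dx":0,"dy":0.045,"dz":0,"wx":0,"wy":0,"wz":0,"grip":-1},{"dx":0,"dy":0.045,"dz":0,"wx":0,"wy":0,"wz":0,"grip":-1},{"dx":0,"dy":0.045,"dz":0,"wx":0,"wy":0,"wz":0,"grip":-1},{"dx":0,"dy":0.045,"dz":0,"wx":0,"wy":0,"wz":0,"grip":-1},{"dx":0,"dy":0.045,"dz":0,"wx":0,"wy":0,"wz":0,"grip":-1},{"dx":0,"dy":0.045,"dz":0,"wx":0,"wy":0,"wz":0,"grip":-1},{"dx":0,"dy":0.045,"dz":0,"wx":0,"wy":0,"wz":0,"grip":-1},{"dx":0,"dy":0.045,"dz":0,"wx":0,"wy":0,"wz":0,"grip":-1},{"dx":0,"dy":0.045,"dz":0,"wx":0,"wy":0,"wz":0,"grip":-1},{"dx":0,"dy":0.045,"dz":0,"wx":0,"wy":0,"wz":0,"grip":-1}]'
python3 -m jog '[{"dx":-0.01,"dy":0.045,"dz":0,"wx":0,"wy":0,"wz":0,"grip":-1},{"dx":-0.01,"dy":0.045,"dz":0,"wx":0,"wy":0,"wz":0,"grip":-1},{"dx":-0.01,"dy":0.03,"dz":0,"wx":0,"wy":0,"wz":0,"grip":-1},{"dx":0,"dy":0,"dz":0,"wx":0,"wy":0,"wz":0,"grip":-1},{"dx":0,"dy":0,"dz":0,"wx":0,"wy":0,"wz":0,"grip":-1}]'
python3 - <<'E'
from h import *
s=env.state(); im,c=grab('wrist','w2')
print(s['ee_pos'],s['ee_rot'],s['qpos'])
print(proj(c,[593.9,307.6,44]),proj(c,[450,304,30]),proj(c,[550,306,30]))
E
```

```text
time_s: 1.1
ee_pos: [473.2, -275.3, 254.7]
ee_rot: [180.0, -0.0, 2.7]
force: [0.9, -0.4, 0.0]
gripper_width: 91.1
time_s: 2.1
ee_pos: [471.5, 174.9, 254.5]
ee_rot: [180.0, -0.0, 2.7]
force: [2.0, -0.3, 0.6]
gripper_width: 91.2
time_s: 2.6
ee_pos: [441.6, 293.3, 254.1]
ee_rot: [179.9, 0.0, 2.8]
force: [0.2, -1.0, -0.1]
gripper_width: 90.9
[441.55009511 293.25168582 254.12911878] [1.79936094e+02 2.54399630e-02 2.83342757e+00] [ 3.23738850e+01  1.29245557e+01  9.13608041e+01 -4.44194877e-02
  7.57682855e+01  1.19551384e+02]
[313.59074498  59.22428762] [311.26034611 203.06545078] [313.49001994 107.78133117]
```

```bash
python3 - <<'E'
from h import *
c=env.get_calibration('wrist'); a=cv2.imread('pics/w2.png'); g=cv2.cvtColor(a,cv2.COLOR_BGR2GRAY)
for r in range(20,270,15):
    x=np.where(g[r,240:400]>150)[0]+240
    if len(x):
        print(r,x.min(),x.max(),len(x),onz(c,(x.min()-.5,r),30)[:2].round(1),onz(c,(x.max()+.5,r),30)[:2].round(1))
cv2.imwrite('pics/w2c.png',cv2.resize(a[0:280,220:420],None,fx=2.1,fy=2.1))
E
```

```text
50 297 332 36 [604.5 324.5] [606.3 288.7]
65 297 332 25 [590.6 324.1] [592.3 287.9]
80 303 331 29 [576.7 317.5] [578.1 288.1]
95 303 324 22 [562.3 317. ] [563.4 294.4]
110 240 324 31 [544.8 381.9] [548.7 293.7]
125 240 324 35 [529.7 382. ] [533.8 292.9]
140 240 323 40 [514.5 382.2] [518.6 293.2]
155 240 323 45 [498.9 382.3] [503.  292.4]
170 240 323 31 [482.9 382.6] [487.2 291.6]
185 303 323 21 [469.9 313.7] [471.  290.8]
200 302 322 21 [453.2 314.3] [454.4 291. ]
215 302 322 21 [436.3 313.7] [437.4 290.2]
230 302 322 21 [418.9 313.1] [420.  289.3]
245 302 321 20 [401.  312.5] [402.2 289.6]
260 302 321 20 [382.8 311.9] [383.9 288.7]
```

View pics/w2c.png

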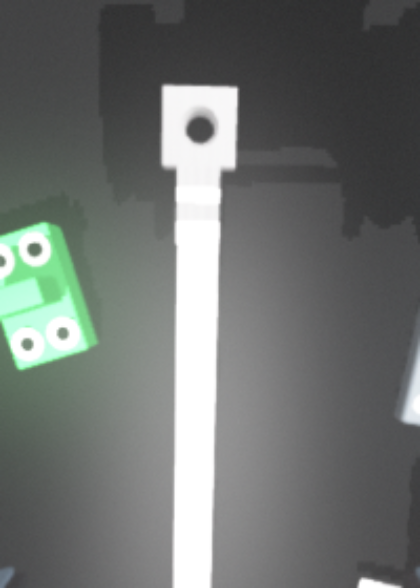

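Wrist view: the gate runs straight up the picture, and the centre of its eye hole is at full-image (315.7,59.5). The bar is centred near column 313. I'll descend and grasp at the bar's middle.

```bash
python3 -m jog '[{"dx":-0.0016,"dy":0.0086,"dz":-0.04,"wx":0,"wy":0,"wz":-0.02,"grip":-1},{"dx":0,"dy":0,"dz":-0.05,"wx":0,"wy":0,"wz":0,"grip":-1},{"dx":0,"dy":0,"dz":-0.05,"wx":0,"wy":0,"wz":0,"grip":-1},{"dx":0,"dy":0,"dz":-0.05,"wx":0,"wy":0,"wz":0,"grip":-1},{"dx":0,"dy":0,"dz":-0.037,"wx":0,"wy":0,"wz":0,"grip":-1},{"dx":0,"dy":0,"dz":-0.02,"wx":0,"wy":0,"wz":0,"grip":-1},{"dx":0,"dy":0,"dz":0,"wx":0,"wy":0,"wz":0,"grip":-1},{"dx":0,"dy":0,"dz":0,"wx":0,"wy":0,"wz":0,"grip":0}]' 40
python3 -m jog '[{"dx":0,"dy":0,"dz":0,"wx":0,"wy":0,"wz":0,"grip":1},{"dx":0,"dy":0,"dz":0,"wx":0,"wy":0,"wz":0,"grip":1},{"dx":0,"dy":0,"dz":0,"wx":0,"wy":0,"wz":0,"grip":1},{"dx":0,"dy":0,"dz":0,"wx":0,"wy":0,"wz":0,"grip":1},{"dx":0,"dy":0,"dz":0,"wx":0,"wy":0,"wz":0,"grip":1},{"dx":0,"dy":0,"dz":0,"wx":0,"wy":0,"wz":0,"grip":1}]'
python3 -m jog '[{"dx":0,"dy":0,"dz":0.01,"wx":0,"wy":0,"wz":0,"grip":1},{"dx":0,"dy":0,"dz":0.03,"wx":0,"wy":0,"wz":0,"grip":1},{"dx":0,"dy":0,"dz":0.03,"wx":0,"wy":0,"wz":0,"grip":1},{"dx":0,"dy":0,"dz":0.03,"wx":0,"wy":0,"wz":0,"grip":1},{"dx":0,"dy":0,"dz":0.03,"wx":0,"wy":0,"wz":0,"grip":1},{"dx":0,"dy":0,"dz":0,"wx":0,"wy":0,"wz":0,"grip":1},{"dx":0,"dy":0,"dz":0,"wx":0,"wy":0,"wz":0,"grip":1}]'
cat > eye.py <<'E'
import sys
from h import *
from scipy.spatial.transform import Rotation as Ro
s=env.state(); im,c=grab('wrist',sys.argv[1]); p=np.array(s['ee_pos']);R=Ro.from_euler('xyz',s['ee_rot'],degrees=True).as_matrix()
print(p.round(1),s['ee_rot'].round(1),s['gripper_width'])
E
python3 eye.py w3; python3 - <<'E'
from h import *
a=cv2.imread('pics/w3.png'); cv2.imwrite('pics/w3c.png',cv2.resize(a[0:300,200:440],None,fx=2,fy=2))
E
```

```text
time_s: 3.45
ee_pos: [441.2, 301.0, 8.0]
ee_rot: [-180.0, -0.0, 1.5]
force: [1.3, 0.8, 0.5]
gripper_width: 85.9
time_s: 4.05
ee_pos: [440.2, 301.8, 7.6]
ee_rot: [180.0, -0.0, 1.6]
force: [-0.4, -0.2, 0.8]
gripper_width: 38.0
time_s: 4.75
ee_pos: [440.3, 301.8, 138.3]
ee_rot: [-180.0, -0.1, 1.6]
force: [0.8, -0.3, -0.3]
gripper_width: 0.3
[440.3 301.8 138.3] [-1.8e+02 -1.0e-01  1.6e+00] 0.279479068685448
```

View pics/w3c.png

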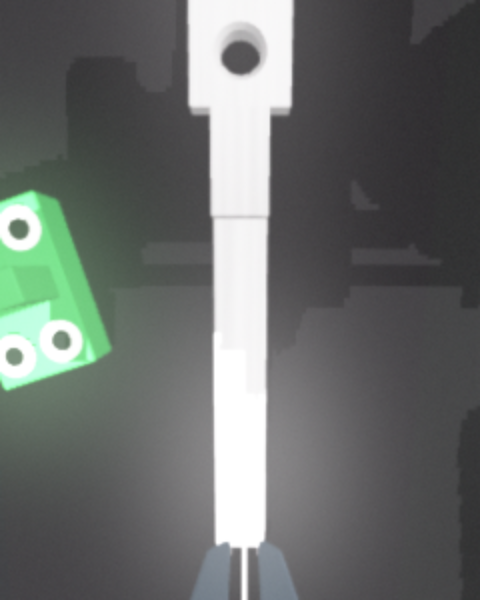

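The fingers were too slow and shut above the bar; the gate still lies where it was, with its eye hole at (320.5,22). I'll regrasp and give it more time to close.

```bash
python3 -c "
from h import *
c=env.get_calibration('wrist');print(onz(c,(320.3,22),44),onz(c,((228)/2+200-1,180/2),30),onz(c,(213/2+200,150),30),onz(c,(267/2+200,150),30))"
python3 -m jog '[{"dx":0,"dy":0,"dz":0,"wx":0,"wy":0,"wz":0,"grip":-0.2},{"dx":0,"dy":0,"dz":0,"wx":0,"wy":0,"wz":0,"grip":-0.2},{"dx":0,"dy":0,"dz":0,"wx":0,"wy":0,"wz":0,"grip":-0.2},{"dx":0,"dy":0,"dz":0,"wx":0,"wy":0,"wz":0,"grip":-0.2},{"dx":0,"dy":0,"dz":-0.04,"wx":0,"wy":0,"wz":0,"grip":-0.2},{"dx":0,"dy":0,"dz":-0.04,"wx":0,"wy":0,"wz":0,"grip":-0.2},{"dx":0,"dy":0,"dz":-0.03,"wx":0,"wy":0,"wz":0,"grip":-0.2},{"dx":0,"dy":0,"dz":-0.02,"wx":0,"wy":0,"wz":0,"grip":-0.2},{"dx":0,"dy":0,"dz":0,"wx":0,"wy":0,"wz":0,"grip":-0.2}]' 40
python3 -m jog '[{"dx":0,"dy":0,"dz":0,"wx":0,"wy":0,"wz":0,"grip":1},{"dx":0,"dy":0,"dz":0,"wx":0,"wy":0,"wz":0,"grip":1},{"dx":0,"dy":0,"dz":0,"wx":0,"wy":0,"wz":0,"grip":1},{"dx":0,"dy":0,"dz":0,"wx":0,"wy":0,"wz":0,"grip":1},{"dx":0,"dy":0,"dz":0,"wx":0,"wy":0,"wz":0,"grip":1},{"dx":0,"dy":0,"dz":0,"wx":0,"wy":0,"wz":0,"grip":1},{"dx":0,"dy":0,"dz":0,"wx":0,"wy":0,"wz":0,"grip":1},{"dx":0,"dy":0,"dz":0,"wx":0,"wy":0,"wz":0,"grip":1},{"dx":0,"dy":0,"dz":0,"wx":0,"wy":0,"wz":0,"grip":1}]' 50
python3 -m jog '[{"dx":0,"dy":0,"dz":0.01,"wx":0,"wy":0,"wz":0,"grip":1},{"dx":0,"dy":0,"dz":0.03,"wx":0,"wy":0,"wz":0,"grip":1},{"dx":0,"dy":0,"dz":0.03,"wx":0,"wy":0,"wz":0,"grip":1},{"dx":0,"dy":0,"dz":0.03,"wx":0,"wy":0,"wz":0,"grip":1},{"dx":0,"dy":0,"dz":0.03,"wx":0,"wy":0,"wz":0,"grip":1},{"dx":0,"dy":0,"dz":0,"wx":0,"wy":0,"wz":0,"grip":1},{"dx":0,"dy":0,"dz":0,"wx":0,"wy":0,"wz":0,"grip":1}]'
python3 eye.py w4; python3 - <<'E'
from h import *
a=cv2.imread('pics/w4.png'); g=cv2.cvtColor(a,cv2.COLOR_BGR2GRAY)
c=env.get_calibration('wrist');s=env.state();print(proj(c,np.array(s['ee_pos'])+[153,4.3,37]))
for r in range(0,220,10):
    x=np.where(g[r,270:370]>140)[0]+270
    print(r,x.min(),x.max(),len(x)) if len(x) else 0
E
```

```text
[594.24788104 305.7511501   44.        ] [553.37001056 309.89229157  30.        ] [511.0148703  313.79421943  30.        ] [511.60397781 293.55291275  30.        ]
time_s: 5.7
ee_pos: [438.3, 300.4, 4.7]
ee_rot: [179.8, 0.3, 1.6]
force: [-0.4, -0.9, 0.7]
gripper_width: 54.9
time_s: 6.6
ee_pos: [440.8, 302.4, 8.4]
ee_rot: [-179.9, -0.1, 1.6]
force: [-0.7, 1.8, 5.5]
gripper_width: 19.7
time_s: 7.3
ee_pos: [439.7, 301.2, 136.9]
ee_rot: [180.0, 0.1, 1.6]
force: [0.0, -0.0, -4.1]
gripper_width: 19.9
[439.7 301.2 136.9] [1.8e+02 1.0e-01 1.6e+00] 19.90143018637622
[319.24003505 -91.47421698]
0 292 351 60
10 292 351 60
20 292 351 60
30 292 351 60
40 292 351 60
50 293 351 59
60 293 351 59
70 293 350 58
80 293 350 58
90 296 347 52
100 297 347 51
110 297 347 51
120 297 346 50
130 297 346 50
140 297 346 50
150 298 346 49
160 298 346 49
170 298 346 49
180 298 345 48
190 298 345 48
200 298 345 48
210 298 345 48
```

```bash
python3 -m jog '[{"dx":0.005,"dy":-0.037,"dz":0,"wx":0,"wy":0,"wz":0,"grip":1},{"dx":0.005,"dy":-0.037,"dz":0,"wx":0,"wy":0,"wz":0.1,"grip":1},{"dx":0.005,"dy":-0.037,"dz":0,"wx":0,"wy":0,"wz":0.1,"grip":1},{"dx":0.005,"dy":-0.037,"dz":0,"wx":0,"wy":0,"wz":0.1,"grip":1},{"dx":0.005,"dy":-0.037,"dz":0,"wx":0,"wy":0,"wz":0.1,"grip":1},{"dx":0.005,"dy":-0.037,"dz":0,"wx":0,"wy":0,"wz":0.1,"grip":1},{"dx":0.005,"dy":-0.037,"dz":0,"wx":0,"wy":0,"wz":0.1,"grip":1},{"dx":0.005,"dy":-0.037,"dz":0,"wx":0,"wy":0,"wz":0.1,"grip":1},{"dx":0.005,"dy":-0.037,"dz":0,"wx":0,"wy":0,"wz":0.1,"grip":1}]'
python3 -m jog '[{"dx":0,"dy":0,"dz":0,"wx":0,"wy":0,"wz":0.097,"grip":1},{"dx":0,"dy":0,"dz":0,"wx":0,"wy":0,"wz":0,"grip":1},{"dx":0,"dy":0,"dz":0,"wx":0,"wy":0,"wz":0,"grip":1},{"dx":0,"dy":0,"dz":0,"wx":0,"wy":0,"wz":0,"grip":1}]'
python3 eye.py w5;python3 -c "
from h import *
c=env.get_calibration('wrist');print(proj(c,[615,138.8,47]))"
```

```text
time_s: 8.25
ee_pos: [483.6, -32.7, 135.2]
ee_rot: [-179.8, 0.2, 47.7]
force: [0.8, -0.4, -3.7]
gripper_width: 19.6
time_s: 8.65
ee_pos: [484.6, -30.6, 136.6]
ee_rot: [-179.9, 0.1, 53.0]
force: [0.2, 0.2, -1.5]
gripper_width: 19.9
[484.6 -30.6 136.6] [-1.799e+02  1.000e-01  5.300e+01] 19.943754330398775
[324.72765819 -84.14621569]
```

View pics/w5.png

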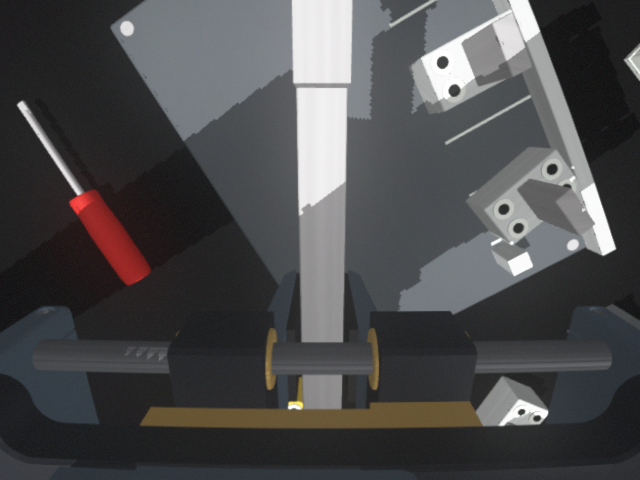

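Wrist view: the gate is held along the picture's centre and the lug is out of frame. The near deck corner is at (112,27) and the fence end near (612,250); the driver, clear on the left, has its shaft tip at (20,103). I'll use the corner to check the tray pose.

```bash
python3 - <<'E'
from h import *
c=env.get_calibration('wrist')
th=np.radians(-7.0);O=np.array([565.2,9.5])
T=lambda x,y,z:np.r_[O+[x*np.cos(th)-y*np.sin(th),x*np.sin(th)+y*np.cos(th)],z]
print(onz(c,(112,27),20),T(-130,170,20))
for y in(17.5,64.5): print(y,proj(c,T(118,y,20)),proj(c,T(60,y,20)))
print(proj(c,T(118,-170,40)),proj(c,T(130,-170,40)),proj(c,T(118,100,40)),proj(c,T(-130,-170,20)),proj(c,T(-130,0,20)))
a=cv2.imread('pics/w5.png');cv2.imwrite('pics/w5c.png',cv2.resize(a[0:300,380:640],None,fx=2,fy=2))
E
```

```text
[458.84494415 189.07720807  20.        ] [456.88678867 194.07586042  20.        ]
17.5 [504.67832979  34.16430761] [433.80816425  74.85876045]
64.5 [478.28168455 -29.33979242] [405.29987569  13.66878722]
[601.04799339 254.24503575] [614.60746407 247.22045485] [467.27422955 -96.15023718] [334.23838555 371.24085334] [232.96813239 219.18673146]
```

```bash
python3 -m jog '[{"dx":0.0125,"dy":0.0155,"dz":0,"wx":0,"wy":0,"wz":0,"grip":1},{"dx":0.0125,"dy":0.0155,"dz":0,"wx":0,"wy":0,"wz":0,"grip":1},{"dx":0.0125,"dy":0.0155,"dz":0,"wx":0,"wy":0,"wz":0,"grip":1},{"dx":0,"dy":0,"dz":-0.025,"wx":0,"wy":0,"wz":0,"grip":1},{"dx":0,"dy":0,"dz":-0.03,"wx":0,"wy":0,"wz":0,"grip":1},{"dx":0,"dy":0,"dz":-0.03,"wx":0,"wy":0,"wz":0,"grip":1},{"dx":0,"dy":0,"dz":-0.02,"wx":0,"wy":0,"wz":0,"grip":1},{"dx":0,"dy":0,"dz":0,"wx":0,"wy":0,"wz":0,"grip":1},{"dx":0,"dy":0,"dz":0,"wx":0,"wy":0,"wz":0,"grip":1},{"dx":0,"dy":0,"dz":0,"wx":0,"wy":0,"wz":0,"grip":1}]'
python3 - <<'E'
from h import *
im,c=grab('scene','s1'); s=env.state(); print(s['ee_pos'],s['ee_rot'])
for p in ([615.2,138.9,s['ee_pos'][2]+36],[614.7,137.9,47]): print(proj(c,p))
a=cv2.imread('pics/s1.png');x=cv2.resize(a[255:325,360:440],None,fx=7,fy=7,interpolation=cv2.INTER_CUBIC);cv2.imwrite('pics/s1c.png',x)
E
```

```text
time_s: 9.7
ee_pos: [523.5, 15.5, 33.6]
ee_rot: [179.9, -0.1, 53.0]
force: [0.6, -0.3, -4.3]
gripper_width: 19.5
[523.55548005  15.42483824  33.61429343] [ 1.79897158e+02 -7.32990410e-02  5.29997542e+01]
[403.89999547 274.03952378]
[402.12063704 282.89126344]
```

View pics/s1c.png

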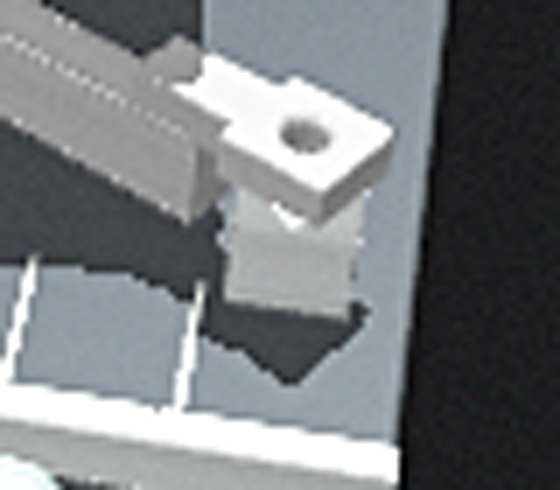

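The eye hole reads (403.1,273.9), within about 1 mm of the lug measured with the same camera. I'll lower the gate, release it, rise, and go look from above.

```bash
python3 -m jog '[{"dx":0,"dy":0.0005,"dz":-0.003,"wx":0,"wy":0,"wz":0,"grip":1},{"dx":0,"dy":0.0005,"dz":-0.003,"wx":0,"wy":0,"wz":0,"grip":1},{"dx":0,"dy":0,"dz":-0.001,"wx":0,"wy":0,"wz":0,"grip":1},{"dx":0,"dy":0,"dz":0,"wx":0,"wy":0,"wz":0,"grip":1},{"dx":0,"dy":0,"dz":0,"wx":0,"wy":0,"wz":0,"grip":0.2},{"dx":0,"dy":0,"dz":0,"wx":0,"wy":0,"wz":0,"grip":0.2},{"dx":0,"dy":0,"dz":0,"wx":0,"wy":0,"wz":0,"grip":0.2},{"dx":0,"dy":0,"dz":0,"wx":0,"wy":0,"wz":0,"grip":0.2},{"dx":0,"dy":0,"dz":0,"wx":0,"wy":0,"wz":0,"grip":0.2},{"dx":0,"dy":0,"dz":0,"wx":0,"wy":0,"wz":0,"grip":0.2}]'
python3 -m jog '[{"dx":0,"dy":0,"dz":0.02,"wx":0,"wy":0,"wz":0,"grip":0.2},{"dx":0,"dy":0,"dz":0.03,"wx":0,"wy":0,"wz":0,"grip":0.2},{"dx":0,"dy":0,"dz":0.04,"wx":0,"wy":0,"wz":0,"grip":0.2},{"dx":0,"dy":0,"dz":0.04,"wx":0,"wy":0,"wz":0,"grip":0.2},{"dx":0,"dy":0,"dz":0.04,"wx":0,"wy":0,"wz":0,"grip":0.2},{"dx":0,"dy":0.04,"dz":0.04,"wx":0,"wy":0,"wz":0,"grip":0.2},{"dx":0.02,"dy":0.04,"dz":0,"wx":0,"wy":0,"wz":0,"grip":0.2},{"dx":0,"dy":0,"dz":0,"wx":0,"wy":0,"wz":0,"grip":0.2},{"dx":0,"dy":0,"dz":0,"wx":0,"wy":0,"wz":0,"grip":0.2},{"dx":0,"dy":0,"dz":0,"wx":0,"wy":0,"wz":0,"grip":0.2}]'
python3 - <<'E'
from h import *
im,c=grab('wrist','w6'); s=env.state(); print(s['ee_pos'],s['ee_rot'])
p=proj(c,[615.2,138.9,64]);print(p)
p=p.astype(int);a=cv2.imread('pics/w6.png');u0=max(p[0]-75,0);v0=max(p[1]-70,0);print(u0,v0);cv2.imwrite('pics/w6c.png',cv2.resize(a[v0:v0+140,u0:u0+150],None,fx=4,fy=4,interpolation=cv2.INTER_CUBIC))
E
```

```text
time_s: 10.75
ee_pos: [522.7, 16.2, 25.3]
ee_rot: [-180.0, 0.0, 53.0]
force: [-0.1, -0.6, -0.0]
gripper_width: 36.6
time_s: 11.75
ee_pos: [542.0, 90.9, 230.0]
ee_rot: [-179.9, 0.1, 53.0]
force: [-0.1, -0.3, 0.4]
gripper_width: 36.4
[542.04401573  90.68943951 230.04930353] [-1.79938125e+02  9.35226094e-02  5.29371640e+01]
[354.35469081 133.82252716]
279 63
```

View pics/w6c.png

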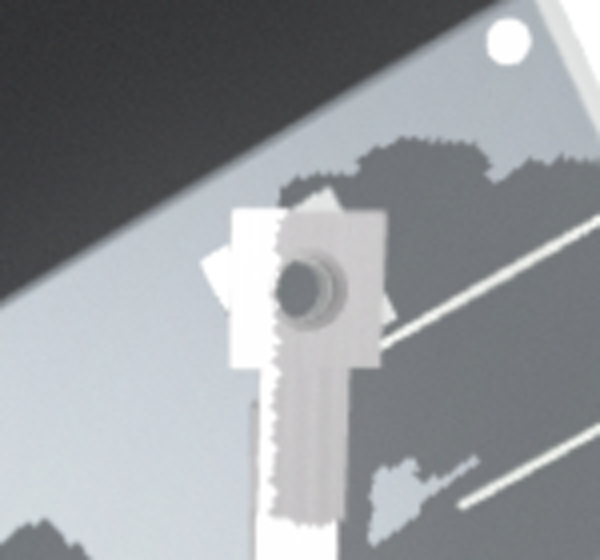

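```bash
python3 - <<'E'
from h import *
c=env.get_calibration('wrist')
f=lambda x,y,z:onz(c,((x+.5)/4-.5+279,(y+.5)/4-.5+63),z)
print('eye',f(312,290,64),f((231+387)/2,(208+368)/2,64));print('lug',f(299.5,290.5,47),[f(*p,47).round(1) for p in((201,263),(330,188),(398,318))])
print('edge dir', f(0,303,20),f(530,-15,20))
E
```

```text
eye [616.30138222 136.52097411  64.        ] [616.01362613 137.27871559  64.        ]
lug [615.03391778 137.16523181  47.        ] [array([600.2, 156.1,  47. ]), array([634.1, 151.6,  47. ]), array([630.1, 118. ,  47. ])]
edge dir [553.96541889 179.07830786  20.        ] [703.44397989 160.58366736  20.        ]
```

Wrist close-up: the eye hole's centre is at (356.6,135.1), i.e. (616,137). The lug, found from its visible corners, is at (615,137.2), so the eye sits within about 1 mm of it. Next I'll hover over the pin.

```bash
python3 -m jog '[{"dx":0.01,"dy":-0.037,"dz":0,"wx":0,"wy":0,"wz":0.052,"grip":0},{"dx":0.01,"dy":-0.037,"dz":0,"wx":0,"wy":0,"wz":0.052,"grip":0},{"dx":0.01,"dy":-0.037,"dz":0,"wx":0,"wy":0,"wz":0.052,"grip":0},{"dx":0.01,"dy":-0.037,"dz":0,"wx":0,"wy":0,"wz":0.052,"grip":0},{"dx":0.01,"dy":-0.037,"dz":0,"wx":0,"wy":0,"wz":0.052,"grip":0},{"dx":0.01,"dy":-0.037,"dz":0,"wx":0,"wy":0,"wz":0.052,"grip":0},{"dx":0.01,"dy":-0.037,"dz":0,"wx":0,"wy":0,"wz":0.052,"grip":0},{"dx":0.01,"dy":-0.037,"dz":0,"wx":0,"wy":0,"wz":0.052,"grip":0},{"dx":0.01,"dy":-0.037,"dz":0,"wx":0,"wy":0,"wz":0.052,"grip":0},{"dx":0.008,"dy":-0.037,"dz":0,"wx":0,"wy":0,"wz":0.052,"grip":0}]'
python3 -m jog '[{"dx":0,"dy":0,"dz":0,"wx":0,"wy":0,"wz":0,"grip":0},{"dx":0,"dy":0,"dz":0,"wx":0,"wy":0,"wz":0,"grip":0},{"dx":0,"dy":0,"dz":0,"wx":0,"wy":0,"wz":0,"grip":0}]'
python3 - <<'E'
from h import *
im,c=grab('wrist','w7'); s=env.state(); print(s['ee_pos'],s['ee_rot'],s['gripper_width'])
print(proj(c,[640.4,-281,90]),[proj(c,[x,y,44]).round() for x,y in((616.4,-253),(616,-308),(666,-253))])
sc=env.get_calibration('scene');print(onz(sc,(150,280),110))
E
```

```text
time_s: 12.8
ee_pos: [640.0, -281.0, 230.2]
ee_rot: [-179.9, -0.0, 82.8]
force: [1.0, 0.7, -0.2]
gripper_width: 45.5
time_s: 13.1
ee_pos: [640.1, -277.9, 230.6]
ee_rot: [-179.9, -0.0, 82.8]
force: [0.9, 0.6, 0.6]
gripper_width: 45.7
[ 640.30131224 -277.48321478  230.91319419] [-1.79977147e+02 -3.08080694e-02  8.27967507e+01] 45.85089614791727
[322.51710799 233.32473723] [array([295., 197.]), array([303., 249.]), array([345., 191.])]
[ 732.9480523  -304.74184566  110.        ]
```

View pics/w7.png

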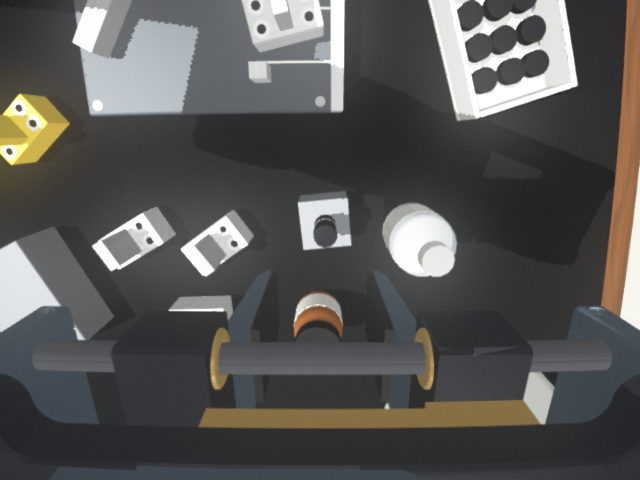

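Wrist view: the pin's grip is at about (325,236) on its stand, with the jar at (318,315) and the bottle's left edge at column 383. Two of the loose blocks are at (135,238) and (218,243).

```bash
python3 - <<'E'
from h import *
c=env.get_calibration('wrist'); g=cv2.imread('pics/w7.png',0)
m=(g[205:256,305:346]<70).astype(np.uint8); 
n,l,st,ce=cv2.connectedComponentsWithStats(m)
for i in range(1,n):
    if st[i,4]>60: print(st[i]+[305,205,0,0,0],ce[i]+[305,205])
print(g[205:256:2,305:346:3])
for uv in((325,236),(325,237)):print(onz(c,uv,90))
E
```

```text
[315 220  21  12 108] [325.68518519 224.27777778]
[305 248  41   8 269] [326.87732342 252.13011152]
[[231 231 231 230 230 230 229 230 230 229 229 229 228 228]
 [232 232 231 230 231 230 229 229 230 229 229 228 229 228]
 [232 232 230 231 230 230 230 229 229 228 228 230 228 228]
 [232 231 230 231 230 229 230 230 230 229 228 229 226 227]
 [232 230 230 231 231 229 227 226 226 205 196 197 149 214]
 [231 230 231 231 229 160  97  79 117 137 139 139 138 145]
 [230 231 230 230 188  59  68  67  56 110 140 140 140 140]
 [230 230 231 229  71  95 125 104 114  62 134 138 139 139]
 [230 231 231 212 114  65  53  52  61  84 124 137 138 139]
 [230 231 231 158  79  54  53  54  51  54 114 138 138 139]
 [231 230 229 171  55  60  64  68  54  51  98 138 139 140]
 [230 230 230 147  56  79  81  79  74  63  73 138 140 138]
 [230 229 230 105  83  80  79  77  76  74  67 138 140 141]
 [231 229 230  86  84  81  81  76  75  75  66 138 139 141]
 [230 230 230  86  81  82  79  76  74  75  74 184 141 142]
 [229 230 231 103  83  79  79  76  74  75  72 223 195 197]
 [230 230 229 106  80  78  76  75  76  73  73 220 227 228]
 [229 230 229 140  80  75  77  76  74  75  85 227 227 228]
 [229 230 229 202  79  77  76  75  74  75 154 227 227 227]
 [229 230 228 228 104  75  74  75  75  86 219 227 227 227]
 [229 229 228 229 201 107  77  77  83 187 226 225 213 194]
 [229 228 226 226 226 208 117 103 120 144 119  91  82  73]
 [183 175 128 121  87  78  70  63  64  62  63  64  65  67]
 [ 65  64  63  62  62  61  62  62  64  62  61  65  64  66]
 [ 63  62  62  61  62  61  60  61  62  64  62  65  64  62]
 [ 63  63  61  63  62  63  63  63  61  64  62  65  65  65]]
[ 642.56750844 -283.49225131   90.        ]
[ 642.45402491 -284.42104417   90.        ]
```

```bash
python3 -m jog '[{"dx":0.0025,"dy":-0.005,"dz":-0.04,"wx":0,"wy":0,"wz":0,"grip":0},{"dx":0,"dy":0,"dz":-0.04,"wx":0,"wy":0,"wz":0,"grip":0},{"dx":0,"dy":0,"dz":-0.03,"wx":0,"wy":0,"wz":0,"grip":0},{"dx":0,"dy":0,"dz":0,"wx":0,"wy":0,"wz":0,"grip":0},{"dx":0,"dy":0,"dz":0,"wx":0,"wy":0,"wz":0,"grip":0},{"dx":0,"dy":0,"dz":0,"wx":0,"wy":0,"wz":0,"grip":0}]' 40; python3 -c "
from h import *
s=env.state();print(s['ee_pos']);im,c=grab('wrist','w8');print(proj(c,[642.8,-283,90]))
p=proj(c,[642.8,-283,90]).astype(int);g=cv2.cvtColor(im,cv2.COLOR_RGB2GRAY);print(p);print(g[p[1]-36:p[1]+48:4,p[0]-36:p[0]+40:4])"
```

```text
time_s: 13.75
ee_pos: [644.7, -283.5, 123.7]
ee_rot: [179.7, 0.1, 82.8]
force: [0.1, 0.6, 0.5]
gripper_width: 45.3
[ 644.73675097 -283.49969114  123.68362577]
[317.85078787 274.62489057]
[317 274]
[[109 234 234 234 233 234 233 232 227 141 141 139 142 140 141 141 143 141
   51]
 [ 79 233 234 233 232 232 232 144  50  53  54  56 140 143 142 140 141 143
   50]
 [ 64 234 233 233 232 233 146  54  68  86  74  53  55 142 142 143 143 141
   53]
 [ 63 233 232 232 232 233  63 107  56  51  53  84  74 135 143 143 143 144
   61]
 [ 60 231 232 232 232 230  82  53  52  52  51  51  61 130 144 142 142 142
   65]
 [ 62 221 231 233 232 222  54  52  52  51  52  51  52 123 144 143 142 143
   72]
 [ 63 211 232 231 232 162  52  55  60  61  60  55  50  83 145 142 144 144
   88]
 [ 62 130 232 231 231 123  60  58  59  57  55  57  58  58 143 141 141 143
  105]
 [ 63  90 231 231 232  74  57  58  57  58  56  57  58  54 141 142 143 144
  120]
 [ 61  69 231 231 231  65  57  56  58  57  58  56  58  55 142 142 144 143
  137]
 [ 59  60 230 230 230 117  57  54  57  58  57  56  58  60 142 144 142 143
  141]
 [ 59  60 229 230 231 201  55  53  57  59  57  58  58  99 114  99  84  67
   64]
 [ 58  59 182 182 153 118  56  55  53  56  56  58  60  59  58  59  55  57
   59]
 [ 59  58  60  61  59  59  56  58  55  57  59  58  61  58  57  57  60  56
   58]
 [ 59  57  60  58  56  56  57  56  59  58  57  56  57  57  57  57  59  57
   57]
 [ 57  58  57  54  58  56  57  57  61  58  56  57  57  57  55  57  57  57
   57]
 [ 57  56  56  56  57  56  55  56  56  55  58  57  54  56  57  54  57  54
   58]
 [ 55  56  58  56  56  57  56  55  55  56  56  55  54  54  57  54  57  57
   57]
 [ 54  56  56  56  55  54  54  55  54  53  54  54  56  56  56  56  56  58
   56]
 [ 54  56  55  56  54  53  54  57  55  54  55  54  54  52  56  56  57  54
   56]
 [ 54  55  53  54  54  57  53  56  54  53  52  55  54  54  54  56  58  55
   57]]
```

```bash
python3 -m jog '[{"dx":-0.001,"dy":0.001,"dz":-0.03,"wx":0,"wy":0,"wz":0,"grip":0},{"dx":0,"dy":0,"dz":-0.03,"wx":0,"wy":0,"wz":0,"grip":0},{"dx":0,"dy":0,"dz":-0.012,"wx":0,"wy":0,"wz":0,"grip":0},{"dx":0,"dy":0,"dz":0,"wx":0,"wy":0,"wz":0,"grip":0},{"dx":0,"dy":0,"dz":0,"wx":0,"wy":0,"wz":0,"grip":0},{"dx":0,"dy":0,"dz":0,"wx":0,"wy":0,"wz":0,"grip":1},{"dx":0,"dy":0,"dz":0,"wx":0,"wy":0,"wz":0,"grip":1},{"dx":0,"dy":0,"dz":0,"wx":0,"wy":0,"wz":0,"grip":1},{"dx":0,"dy":0,"dz":0,"wx":0,"wy":0,"wz":0,"grip":1},{"dx":0,"dy":0,"dz":0,"wx":0,"wy":0,"wz":0,"grip":1}]' 30
python3 -m jog '[{"dx":0,"dy":0,"dz":0,"wx":0,"wy":0,"wz":0,"grip":1},{"dx":0,"dy":0,"dz":0,"wx":0,"wy":0,"wz":0,"grip":1},{"dx":0,"dy":0,"dz":0,"wx":0,"wy":0,"wz":0,"grip":1},{"dx":0,"dy":0,"dz":0,"wx":0,"wy":0,"wz":0,"grip":1},{"dx":0,"dy":0,"dz":0,"wx":0,"wy":0,"wz":0,"grip":1}]'
```

```text
time_s: 14.8
ee_pos: [642.6, -282.6, 49.7]
ee_rot: [179.9, 0.0, 82.8]
force: [-0.0, 0.4, 4.3]
gripper_width: 21.7
time_s: 15.3
ee_pos: [642.7, -282.6, 49.7]
ee_rot: [179.9, 0.0, 82.8]
force: [-1.1, 1.0, 5.1]
gripper_width: 21.3
```

```bash
python3 -m jog '[{"dx":0,"dy":0,"dz":0.02,"wx":0,"wy":0,"wz":0,"grip":1},{"dx":0,"dy":0,"dz":0.04,"wx":0,"wy":0,"wz":0,"grip":1},{"dx":0,"dy":0,"dz":0.04,"wx":0,"wy":0,"wz":0,"grip":1},{"dx":0,"dy":0,"dz":0.02,"wx":0,"wy":0,"wz":0,"grip":1},{"dx":0,"dy":0,"dz":0,"wx":0,"wy":0,"wz":0,"grip":1}]'
python3 -m jog '[{"dx":-0.003,"dy":0.042,"dz":0,"wx":0,"wy":0,"wz":0,"grip":1},{"dx":-0.003,"dy":0.042,"dz":0,"wx":0,"wy":0,"wz":0,"grip":1},{"dx":-0.003,"dy":0.042,"dz":0,"wx":0,"wy":0,"wz":0,"grip":1},{"dx":-0.003,"dy":0.042,"dz":0,"wx":0,"wy":0,"wz":0,"grip":1},{"dx":-0.003,"dy":0.042,"dz":0,"wx":0,"wy":0,"wz":0,"grip":1},{"dx":-0.003,"dy":0.042,"dz":0,"wx":0,"wy":0,"wz":0,"grip":1},{"dx":-0.003,"dy":0.042,"dz":0,"wx":0,"wy":0,"wz":0,"grip":1},{"dx":-0.003,"dy":0.042,"dz":0,"wx":0,"wy":0,"wz":0,"grip":1},{"dx":-0.003,"dy":0.042,"dz":0,"wx":0,"wy":0,"wz":0,"grip":1},{"dx":0,"dy":0.042,"dz":0,"wx":0,"wy":0,"wz":0,"grip":1}]'
python3 -m jog '[{"dx":0,"dy":0,"dz":-0.02,"wx":0,"wy":0,"wz":0,"grip":1},{"dx":0,"dy":0,"dz":-0.02,"wx":0,"wy":0,"wz":0,"grip":1},{"dx":0,"dy":0,"dz":0,"wx":0,"wy":0,"wz":0,"grip":1},{"dx":0,"dy":0,"dz":0,"wx":0,"wy":0,"wz":0,"grip":1},{"dx":0,"dy":0,"dz":0,"wx":0,"wy":0,"wz":0,"grip":1},{"dx":0,"dy":0,"dz":0,"wx":0,"wy":0,"wz":0,"grip":1}]'
python3 - <<'E'
from h import *
s=env.state(); print(s['ee_pos'],s['force'])
a,c=grab('scene','s2');p=proj(c,[615,137,75]).astype(int);print(p)
a=cv2.imread('pics/s2.png');x=cv2.resize(a[p[1]-35:p[1]+35,p[0]-40:p[0]+40],None,fx=4,fy=4,interpolation=cv2.INTER_CUBIC)
b,d=grab('side','e2');q=proj(d,[615,137,75]).astype(int);print(q)
b=cv2.imread('pics/e2.png');y=cv2.resize(b[q[1]-35:q[1]+35,q[0]-40:q[0]+40],None,fx=4,fy=4,interpolation=cv2.INTER_CUBIC)
cv2.imwrite('pics/se2.png',np.hstack([x,y]))
E
```

```text
time_s: 15.8
ee_pos: [643.9, -283.2, 172.2]
ee_rot: [179.6, 0.1, 82.8]
force: [0.4, 0.3, -0.3]
gripper_width: 21.2
time_s: 16.8
ee_pos: [613.4, 139.0, 166.1]
ee_rot: [-179.8, 0.1, 82.8]
force: [-0.2, -0.3, -0.8]
gripper_width: 21.4
time_s: 17.4
ee_pos: [615.9, 137.3, 129.7]
ee_rot: [179.9, -0.0, 82.7]
force: [0.8, -0.5, -0.1]
gripper_width: 21.4
[615.86837467 137.32466001 129.65392463] [ 0.78451996 -0.47382378 -0.11480266]
[403 271]
[259 261]
```

View pics/se2.png

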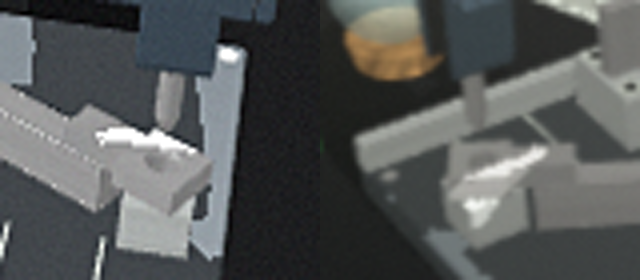

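```bash
python3 - <<'E'
from h import *
c=env.get_calibration('scene');d=env.get_calibration('side')
print(proj(c,[615.9,137.3,84]),proj(d,[615.9,137.3,84]),proj(c,[615.7,137.2,64]))
print(onz(c,(404.6,267.1),84),onz(d,(257.4,257.6),84),onz(c,(402.9,275.1),64),onz(c,(402.1,282.9),47))
E
```

```text
[403.86828582 268.31114531] [258.42169215 257.64661135] [402.69512227 276.41406912]
[612.07834315 138.76555917  84.        ] [617.58297179 138.82103589  84.        ] [611.71389101 137.67801959  64.        ] [614.73057761 137.85979263  47.        ]
```

```bash
python3 -m jog '[{"dx":0,"dy":-0.0005,"dz":-0.01,"wx":0,"wy":0,"wz":0,"grip":1},{"dx":0,"dy":0,"dz":-0.01,"wx":0,"wy":0,"wz":0,"grip":1},{"dx":0,"dy":0,"dz":-0.005,"wx":0,"wy":0,"wz":0,"grip":1},{"dx":0,"dy":0,"dz":0,"wx":0,"wy":0,"wz":0,"grip":1},{"dx":0,"dy":0,"dz":0,"wx":0,"wy":0,"wz":0,"grip":1}]'
python3 -m jog '[{"dx":0,"dy":0,"dz":-0.006,"wx":0,"wy":0,"wz":0,"grip":1},{"dx":0,"dy":0,"dz":-0.006,"wx":0,"wy":0,"wz":0,"grip":1},{"dx":0,"dy":0,"dz":0,"wx":0,"wy":0,"wz":0,"grip":1},{"dx":0,"dy":0,"dz":0,"wx":0,"wy":0,"wz":0,"grip":1}]'
```

```text
time_s: 18.0
ee_pos: [615.1, 137.0, 103.5]
ee_rot: [-180.0, 0.0, 82.8]
force: [0.5, -0.8, -0.8]
gripper_width: 21.3
time_s: 18.4
ee_pos: [615.2, 137.2, 91.5]
ee_rot: [-180.0, -0.0, 82.8]
force: [0.1, 0.3, -0.2]
gripper_width: 21.4
```

```bash
python3 -m jog '[{"dx":0,"dy":0,"dz":-0.006,"wx":0,"wy":0,"wz":0,"grip":1},{"dx":0,"dy":0,"dz":-0.006,"wx":0,"wy":0,"wz":0,"grip":1},{"dx":0,"dy":0,"dz":0,"wx":0,"wy":0,"wz":0,"grip":1},{"dx":0,"dy":0,"dz":0,"wx":0,"wy":0,"wz":0,"grip":1}]'
python3 -m jog '[{"dx":0,"dy":0,"dz":-0.005,"wx":0,"wy":0,"wz":0,"grip":1},{"dx":0,"dy":0,"dz":-0.004,"wx":0,"wy":0,"wz":0,"grip":1},{"dx":0,"dy":0,"dz":0,"wx":0,"wy":0,"wz":0,"grip":1},{"dx":0,"dy":0,"dz":0,"wx":0,"wy":0,"wz":0,"grip":1}]'
```

```text
time_s: 18.8
ee_pos: [615.1, 137.4, 79.3]
ee_rot: [-180.0, -0.0, 82.8]
force: [0.0, 1.7, -3.2]
gripper_width: 21.5
time_s: 19.2
ee_pos: [615.2, 137.4, 70.4]
ee_rot: [-180.0, -0.0, 82.8]
force: [1.0, 4.4, -3.1]
gripper_width: 21.8
```

```bash
python3 -m jog '[{"dx":0,"dy":0,"dz":-0.002,"wx":0,"wy":0,"wz":0,"grip":1},{"dx":0,"dy":0,"dz":-0.001,"wx":0,"wy":0,"wz":0,"grip":1},{"dx":0,"dy":0,"dz":0,"wx":0,"wy":0,"wz":0,"grip":1},{"dx":0,"dy":0,"dz":0,"wx":0,"wy":0,"wz":0,"grip":1}]'
```

```text
time_s: 19.6
ee_pos: [615.5, 137.4, 69.6]
ee_rot: [179.9, -0.0, 82.8]
force: [-2.4, 3.6, 6.8]
gripper_width: 21.5
```

Contact force came up at the right height, so the pin is home. I'll release it, rise, and survey the blocks from above.

```bash
python3 -m jog '[{"dx":0,"dy":0,"dz":0.001,"wx":0,"wy":0,"wz":0,"grip":0},{"dx":0,"dy":0,"dz":0,"wx":0,"wy":0,"wz":0,"grip":0},{"dx":0,"dy":0,"dz":0,"wx":0,"wy":0,"wz":0,"grip":0},{"dx":0,"dy":0,"dz":0,"wx":0,"wy":0,"wz":0,"grip":0},{"dx":0,"dy":0,"dz":0.01,"wx":0,"wy":0,"wz":0,"grip":0},{"dx":0,"dy":0,"dz":0.04,"wx":0,"wy":0,"wz":0,"grip":0},{"dx":0,"dy":0,"dz":0.05,"wx":0,"wy":0,"wz":0,"grip":0},{"dx":0,"dy":0,"dz":0.05,"wx":0,"wy":0,"wz":0,"grip":0},{"dx":0,"dy":-0.04,"dz":0.04,"wx":0,"wy":0,"wz":0,"grip":0},{"dx":0,"dy":-0.05,"dz":0,"wx":0,"wy":0,"wz":0,"grip":0}]'
python3 -m jog '[{"dx":0,"dy":-0.05,"dz":0,"wx":0,"wy":0,"wz":0,"grip":0},{"dx":0,"dy":-0.05,"dz":0,"wx":0,"wy":0,"wz":0,"grip":0},{"dx":0,"dy":0,"dz":0,"wx":0,"wy":0,"wz":0,"grip":0},{"dx":0,"dy":0,"dz":0,"wx":0,"wy":0,"wz":0,"grip":0},{"dx":0,"dy":0,"dz":0,"wx":0,"wy":0,"wz":0,"grip":0}]'
python3 -c "
from h import *;s=env.state();print(s['ee_pos'],s['ee_rot'],s['qpos']);im,c=grab('wrist','w9');import pickle;pickle.dump(c,open('w9.pkl','wb'))"
python3 -m jog '[{"dx":-0.02,"dy":-0.045,"dz":0,"wx":0,"wy":0,"wz":0,"grip":0},{"dx":-0.02,"dy":-0.045,"dz":0,"wx":0,"wy":0,"wz":0,"grip":0},{"dx":-0.02,"dy":-0.045,"dz":0,"wx":0,"wy":0,"wz":0,"grip":0},{"dx":-0.02,"dy":-0.045,"dz":0,"wx":0,"wy":0,"wz":0,"grip":0},{"dx":-0.02,"dy":-0.045,"dz":0,"wx":0,"wy":0,"wz":0,"grip":0},{"dx":-0.02,"dy":-0.045,"dz":0,"wx":0,"wy":0,"wz":0,"grip":0},{"dx":-0.02,"dy":0,"dz":0,"wx":0,"wy":0,"wz":0,"grip":0},{"dx":0,"dy":0,"dz":0,"wx":0,"wy":0,"wz":0,"grip":0},{"dx":0,"dy":0,"dz":0,"wx":0,"wy":0,"wz":0,"grip":0},{"dx":0,"dy":0,"dz":0,"wx":0,"wy":0,"wz":0,"grip":0}]'
python3 -c "
from h import *;s=env.state();print(s['ee_pos'],s['ee_rot'],s['qpos']);im,c=grab('wrist','w10');import pickle;pickle.dump(c,open('w10.pkl','wb'))
c9=pickle.load(open('w9.pkl','rb'))
for p in ([628.5,-88.9,102],[641.3,13.5,102],[617,139,110]):print(proj(c9,p).round())
for p in ([482,-381,82],[522,-293,82],[430,-277,82]):print(proj(c,p).round())
a=cv2.imread('pics/w9.png');b=cv2.imread('pics/w10.png')
cv2.imwrite('pics/w910.png',np.vstack([a[0:300],b[60:360]])[:, :])"
```

```text
time_s: 20.6
ee_pos: [618.2, 52.9, 261.6]
ee_rot: [179.2, -0.2, 83.0]
force: [0.6, -1.2, 0.2]
gripper_width: 45.7
time_s: 21.1
ee_pos: [615.3, -47.3, 254.5]
ee_rot: [180.0, -0.0, 82.8]
force: [0.0, -0.3, -0.4]
gripper_width: 45.6
[615.2573657  -47.31647043 254.46518328] [ 1.79987841e+02 -3.51544398e-02  8.28179819e+01] [-5.48445191e+00  2.09862559e+01  7.97889807e+01  3.54045832e-02
  7.92115701e+01  1.69094682e+00]
time_s: 22.15
ee_pos: [476.6, -317.0, 254.3]
ee_rot: [179.9, -0.0, 82.9]
force: [-0.8, 0.7, 1.0]
gripper_width: 45.5
[ 476.60303559 -317.04989259  254.33441694] [ 1.79946996e+02 -4.44747533e-03  8.29138793e+01] [-3.48008940e+01  1.67913916e+01  8.59959815e+01  2.93203139e-02
  7.71677735e+01 -2.77212720e+01]
[341. 267.]
[342. 156.]
[294.  -2.]
[334. 281.]
[366. 192.]
[268. 187.]
```

View pics/w910.png

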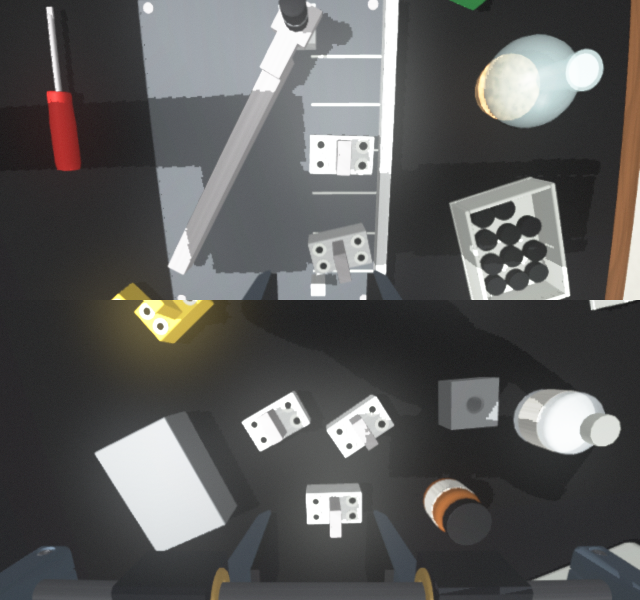

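The top half shows the pinned gate standing open, with blocks on the deck at (341,156) and (339,254). The lower half shows three bench blocks with hole centres at (275,182), (360,188) and (333,259) in full-image pixels.

```bash
python3 - <<'E'
from h import *
import pickle
for n,f,off,z,H in [('B','w9',0,56,[(320,141),(320,167),(363,146),(362,170)]),('A','w9',0,56,[(316,250),(323,267),(357,241),(361,258)]),
 ('t5','w10',-240,36,[(253,421),(263,440),(287,405),(297,421)]),('t4','w10',-240,36,[(338,432),(347,447),(372,408),(382,424)]),('t3','w10',-240,36,[(311,491),(312,508),(354,491),(355,508)])]:
    c=pickle.load(open(f+'.pkl','rb')); P=np.array([onz(c,(u,v+off),z) for u,v in H])[:,:2]
    d=(P[2]+P[3]-P[0]-P[1])/2; print(n,P.mean(0).round(1),'long axis deg',np.degrees(np.arctan2(d[1],d[0])).round(1),np.linalg.norm(d).round(1))
c=pickle.load(open('w9.pkl','rb'))
print([onz(c,p,20).round(1) for p in((311,57),(311,104),(313,193))],[onz(c,p,40).round(1) for p in((387,5),(376,272))])
O=np.array([565.2,9.5]);th=np.radians(-7)
T=lambda x,y:(O+[x*np.cos(th)-y*np.sin(th),x*np.sin(th)+y*np.cos(th)]).round(1)
for y in(88,41,-6,-53,-100):print(y,T(86,y))
print(T(60,111.5),T(60,64.5),T(60,-29.5),T(118,140),T(118,-140))
E
```

```text
B [642.4  10.9] long axis deg -12.3 42.8
A [628.9 -91.7] long axis deg 6.5 43.8
t5 [ 430.8 -278.4] long axis deg 19.6 41.7
t4 [ 520.7 -296. ] long axis deg 27.9 44.6
t3 [ 482.9 -374.1] long axis deg -7.0 49.3
[array([624.1, 111.9,  20. ]), array([618. ,  66.3,  20. ]), array([607.8, -28.1,  20. ])] [array([701.8, 145.2,  40. ]), array([ 668.6, -124. ,   40. ])]
88 [661.3  86.4]
41 [655.6  39.7]
-6 [649.8  -6.9]
-53 [644.1 -53.6]
-100 [ 638.4 -100.2]
[638.3 112.9] [632.6  66.2] [621.2 -27.1] [699.4 134.1] [ 665.3 -143.8]
```

```bash
python3 -m jog '[{"dx":0.003,"dy":-0.03,"dz":-0.03,"wx":0,"wy":0,"wz":0,"grip":0},{"dx":0.003,"dy":-0.03,"dz":-0.04,"wx":0,"wy":0,"wz":0,"grip":0},{"dx":0,"dy":0,"dz":-0.05,"wx":0,"wy":0,"wz":0,"grip":0},{"dx":0,"dy":0,"dz":-0.05,"wx":0,"wy":0,"wz":0,"grip":0},{"dx":0,"dy":0,"dz":-0.03,"wx":0,"wy":0,"wz":0,"grip":0},{"dx":0,"dy":0,"dz":-0.012,"wx":0,"wy":0,"wz":0,"grip":0},{"dx":0,"dy":0,"dz":0,"wx":0,"wy":0,"wz":0,"grip":0},{"dx":0,"dy":0,"dz":0,"wx":0,"wy":0,"wz":0,"grip":0}]' 30
python3 -m jog '[{"dx":0,"dy":0,"dz":0,"wx":0,"wy":0,"wz":0,"grip":1},{"dx":0,"dy":0,"dz":0,"wx":0,"wy":0,"wz":0,"grip":1},{"dx":0,"dy":0,"dz":0,"wx":0,"wy":0,"wz":0,"grip":1},{"dx":0,"dy":0,"dz":0,"wx":0,"wy":0,"wz":0,"grip":1},{"dx":0,"dy":0,"dz":0,"wx":0,"wy":0,"wz":0,"grip":1},{"dx":0,"dy":0,"dz":0,"wx":0,"wy":0,"wz":0,"grip":1},{"dx":0,"dy":0,"dz":0,"wx":0,"wy":0,"wz":0,"grip":1},{"dx":0,"dy":0,"dz":0,"wx":0,"wy":0,"wz":0,"grip":1}]'
python3 -m jog '[{"dx":0,"dy":0,"dz":0.02,"wx":0,"wy":0,"wz":0,"grip":1},{"dx":0,"dy":0,"dz":0.03,"wx":0,"wy":0,"wz":0,"grip":1},{"dx":0,"dy":0,"dz":0.04,"wx":0,"wy":0,"wz":0,"grip":1},{"dx":0,"dy":0,"dz":0.04,"wx":0,"wy":0,"wz":0,"grip":1},{"dx":0,"dy":0,"dz":0,"wx":0,"wy":0,"wz":0,"grip":1},{"dx":0,"dy":0,"dz":0,"wx":0,"wy":0,"wz":0,"grip":1}]'
```

```text
time_s: 23.0
ee_pos: [482.9, -378.7, 43.8]
ee_rot: [179.8, 0.1, 82.8]
force: [0.6, 0.2, -0.3]
gripper_width: 45.6
time_s: 23.8
ee_pos: [481.6, -378.5, 42.8]
ee_rot: [179.9, 0.0, 82.8]
force: [0.9, -0.1, 4.5]
gripper_width: 11.9
time_s: 24.4
ee_pos: [480.8, -377.9, 171.9]
ee_rot: [-180.0, -0.0, 82.8]
force: [-0.3, 0.6, -2.7]
gripper_width: 11.7
```

```bash
python3 -m jog '[{"dx":0.0178,"dy":0.0462,"dz":0,"wx":0,"wy":0,"wz":0,"grip":1},{"dx":0.0178,"dy":0.0462,"dz":0,"wx":0,"wy":0,"wz":0,"grip":1},{"dx":0.0178,"dy":0.0462,"dz":0,"wx":0,"wy":0,"wz":0,"grip":1},{"dx":0.0178,"dy":0.0462,"dz":0,"wx":0,"wy":0,"wz":0,"grip":1},{"dx":0.0178,"dy":0.0462,"dz":0,"wx":0,"wy":0,"wz":0,"grip":1},{"dx":0.0178,"dy":0.0462,"dz":0,"wx":0,"wy":0,"wz":0,"grip":1},{"dx":0.0178,"dy":0.0462,"dz":0,"wx":0,"wy":0,"wz":0,"grip":1},{"dx":0.0178,"dy":0.0462,"dz":0,"wx":0,"wy":0,"wz":0,"grip":1},{"dx":0.0178,"dy":0.0462,"dz":0,"wx":0,"wy":0,"wz":0,"grip":1},{"dx":0.0178,"dy":0.0462,"dz":0,"wx":0,"wy":0,"wz":0,"grip":1}]'
python3 -m jog '[{"dx":0,"dy":0,"dz":-0.03,"wx":0,"wy":0,"wz":0,"grip":1},{"dx":0,"dy":0,"dz":-0.03,"wx":0,"wy":0,"wz":0,"grip":1},{"dx":0,"dy":0,"dz":-0.02,"wx":0,"wy":0,"wz":0,"grip":1},{"dx":0,"dy":0,"dz":0,"wx":0,"wy":0,"wz":0,"grip":1},{"dx":0,"dy":0,"dz":0,"wx":0,"wy":0,"wz":0,"grip":1},{"dx":0,"dy":0,"dz":0,"wx":0,"wy":0,"wz":0,"grip":1}]'
```

```text
time_s: 25.4
ee_pos: [657.9, 85.6, 168.8]
ee_rot: [-179.7, 0.1, 82.8]
force: [0.5, -1.7, -1.8]
gripper_width: 12.1
time_s: 26.0
ee_pos: [659.8, 83.7, 92.8]
ee_rot: [179.9, -0.0, 82.8]
force: [-0.2, -0.1, -2.7]
gripper_width: 12.2
```

```bash
python3 -m jog '[{"dx":0,"dy":0,"dz":-0.015,"wx":0,"wy":0,"wz":0,"grip":1},{"dx":0,"dy":0,"dz":-0.012,"wx":0,"wy":0,"wz":0,"grip":1},{"dx":0,"dy":0,"dz":-0.003,"wx":0,"wy":0,"wz":0,"grip":1},{"dx":0,"dy":0,"dz":0,"wx":0,"wy":0,"wz":0,"grip":1},{"dx":0,"dy":0,"dz":0,"wx":0,"wy":0,"wz":0,"grip":0},{"dx":0,"dy":0,"dz":0,"wx":0,"wy":0,"wz":0,"grip":0},{"dx":0,"dy":0,"dz":0,"wx":0,"wy":0,"wz":0,"grip":0},{"dx":0,"dy":0,"dz":0,"wx":0,"wy":0,"wz":0,"grip":0}]'
python3 -m jog '[{"dx":0,"dy":0,"dz":0.01,"wx":0,"wy":0,"wz":0,"grip":0},{"dx":0,"dy":0,"dz":0.04,"wx":0,"wy":0,"wz":0,"grip":0},{"dx":0,"dy":0,"dz":0.04,"wx":0,"wy":0,"wz":0,"grip":0},{"dx":0,"dy":0,"dz":0.01,"wx":0,"wy":0,"wz":0,"grip":0}]'
python3 -m jog '[{"dx":-0.0154,"dy":-0.0421,"dz":0,"wx":0,"wy":0,"wz":0.068,"grip":0},{"dx":-0.0154,"dy":-0.0421,"dz":0,"wx":0,"wy":0,"wz":0.068,"grip":0},{"dx":-0.0154,"dy":-0.0421,"dz":0,"wx":0,"wy":0,"wz":0.068,"grip":0},{"dx":-0.0154,"dy":-0.0421,"dz":0,"wx":0,"wy":0,"wz":0.068,"grip":0},{"dx":-0.0154,"dy":-0.0421,"dz":0,"wx":0,"wy":0,"wz":0.068,"grip":0},{"dx":-0.0154,"dy":-0.0421,"dz":0,"wx":0,"wy":0,"wz":0.068,"grip":0},{"dx":-0.0154,"dy":-0.0421,"dz":0,"wx":0,"wy":0,"wz":0.068,"grip":0},{"dx":-0.0154,"dy":-0.0421,"dz":0,"wx":0,"wy":0,"wz":0.068,"grip":0},{"dx":-0.0154,"dy":-0.0421,"dz":0,"wx":0,"wy":0,"wz":0.068,"grip":0}]'
python3 -m jog '[{"dx":0,"dy":0,"dz":0,"wx":0,"wy":0,"wz":0,"grip":0},{"dx":0,"dy":0,"dz":0,"wx":0,"wy":0,"wz":0,"grip":0},{"dx":0,"dy":0,"dz":0,"wx":0,"wy":0,"wz":0,"grip":0}]'
python3 -c "
from h import *;import pickle;s=env.state();im,c=grab('wrist','w11');print(s['ee_pos'],s['ee_rot']);pickle.dump(c,open('w11.pkl','wb'));print(proj(c,[521,-295,82]),proj(c,[521,-295,36]))
im,c=grab('scene','s3');print(proj(c,[661,84.5,102]))"
```

```text
time_s: 26.8
ee_pos: [642.6, 86.9, 70.2]
ee_rot: [-178.1, -0.0, 82.6]
force: [-53.8, 9.4, 58.4]
gripper_width: 40.6
time_s: 27.2
ee_pos: [662.7, 84.1, 170.2]
ee_rot: [179.2, -0.2, 82.8]
force: [0.4, -0.0, 0.2]
gripper_width: 45.6
time_s: 28.1
ee_pos: [520.2, -297.1, 163.4]
ee_rot: [179.9, 0.1, 118.0]
force: [0.8, 0.2, -0.1]
gripper_width: 45.4
time_s: 28.4
ee_pos: [521.1, -294.5, 162.7]
ee_rot: [179.9, 0.0, 117.9]
force: [0.1, 0.7, -0.5]
gripper_width: 45.8
[ 521.06571393 -294.45152464  162.73577798] [1.79945919e+02 2.16614590e-02 1.17850146e+02]
[321.65469392 251.68475932] [321.66039605 234.76523216]
[375.9426141  274.07946146]
```

A hard contact (about 54 N in x and 58 N in z) showed up while releasing in bay 1. I'll look at what happened before going on.

```bash
python3 - <<'E'
from h import *
grab('side','e3')
a=cv2.imread('pics/s3.png');b=cv2.imread('pics/e3.png');w=cv2.imread('pics/w11.png')
o=np.zeros((600,800,3),np.uint8)
o[:360,:440]=cv2.resize(a[220:400,230:450],None,fx=2,fy=2,interpolation=cv2.INTER_CUBIC)
o[:360,440:800]=cv2.resize(b[160:340,200:380],None,fx=2,fy=2,interpolation=cv2.INTER_CUBIC)
o[360:,:320]=cv2.resize(w,(320,240))
o[360:,320:640]=cv2.resize(cv2.imread('pics/w9.png'),(320,240))
cv2.imwrite('pics/comp1.png',o)
E
```

```text
(no output)
```

View pics/comp1.png

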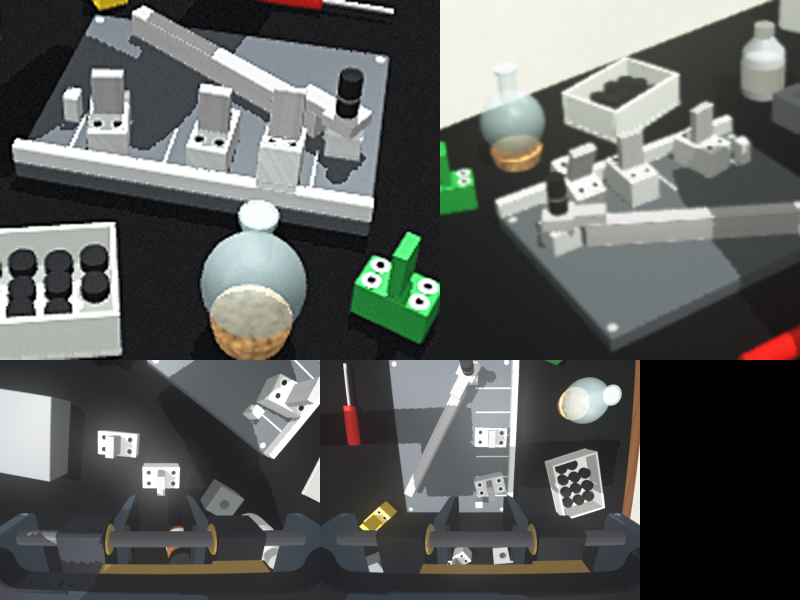

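The composite shows the flask rim at scene (359.5,328) and side (233,195). The gripper body evidently met that flask on the way down. The bay 1 block stands upright, but its tab top is at scene (374.6,266), about 16 mm short of the fence. I'll locate the flask and the block in numbers.

```bash
python3 - <<'E'
from h import *
import pickle
c=env.get_calibration('scene');d=env.get_calibration('side');w=pickle.load(open('w9.pkl','rb'))
def tri(L):
    A=np.zeros((3,3));b=np.zeros(3)
    for cc,uv in L:
        o,v=ray(cc,np.array(uv,float));v/=np.linalg.norm(v);M=np.eye(3)-np.outer(v,v);A+=M;b+=M@o
    return np.linalg.solve(A,b)
print('rim',tri([(c,(359.5,328.5)),(d,(233.5,195))]),tri([(c,(359.5,328.5)),(w,(585,70))]))
print('body',tri([(c,(357,363)),(d,(237,220))]))
# moved? compare scene0 vs s3 around the flask
a=cv2.imread('pics/scene0.png',0).astype(int);b=cv2.imread('pics/s3.png',0).astype(int)
print('flask diff',np.abs(a-b)[320:400,330:385].mean(),np.abs(a-b)[340:400,200:290].mean())
t=onz(c,(374.6,265.8),102);print('bay1 block',t, 'tB',onz(c,(230+215/2,220+88/2),102),'tA',onz(c,(230+108/2,220+73/2),102))
w11=pickle.load(open('w11.pkl','rb'))
for H in([(147,470),(147,487),(177,468),(176,485)],[(103,436),(104,452),(132,436),(131,453)]):
    print(np.mean([onz(w11,(u*2,(v-360)*2),36) for u,v in H],0))
E
```

```text
rim [827.63250716  60.30983953 132.21898303] [831.21652107  60.27805628 135.08449664]
body [830.3125406   59.6032002   58.30410402]
flask diff 2.011590909090909 1.6914814814814816
bay1 block [637.47005914  81.56339883 102.        ] tB [640.15703717  13.63294745 102.        ] tA [629.48141703 -87.5374832  102.        ]
[ 522.55175749 -294.65846702   36.        ]
[ 432.20016189 -278.63213694   36.        ]
```

```bash
cat >> h.py <<'E'
def tri(L):
    A=np.zeros((3,3));b=np.zeros(3)
    for cc,uv in L:
        o,v=ray(cc,np.array(uv,float));v/=np.linalg.norm(v);M=np.eye(3)-np.outer(v,v);A+=M;b+=M@o
    return np.linalg.solve(A,b)
E
python3 - <<'E'
from h import *
c=env.get_calibration('scene');d=env.get_calibration('side')
S=lambda x,y:(c,(230+x/2-.25,220+y/2-.25)); E=lambda x,y:(d,(200+(x-440)/2-.25,160+y/2-.25))
print('tab1 top',tri([S(290,92),E(583,148)]))
print('tabB top',tri([S(215,87),E(631,131)]))
print('tabA top',tri([S(108,72),E(703,106)]))
print('pin top',tri([S(350,72),E(556,175)]))
for p in([661,84.5,102],[640,82,102],[615.2,137.3,110]):print(proj(c,p),proj(d,p))
E
```

```text
tab1 top [643.92760495  80.69727056 107.89749859]
tabB top [640.84415941  12.99227728 104.40501908]
tabA top [628.08665535 -88.87030466 103.35827941]
pin top [613.9486927  136.55369819 111.83419631]
[375.9426141  274.07946146] [265.24999371 233.9690543 ]
[374.80797999 266.67847988] [271.63547719 237.08880763]
[405.35236403 257.13847332] [257.45999538 247.73803412]
```

The bay 1 block's tab top triangulates to z≈108, against 103–104 for the others, and about 15 mm forward. So the block leans with its back edge caught on the fence; I set it too close. From now on I'll set each block down about 7 mm short of the fence and then push it home. The two deck blocks come first, because they overlap the bays I need.

```bash
python3 -m jog '[{"dx":0.0215,"dy":0.0409,"dz":0,"wx":0,"wy":0,"wz":-0.075,"grip":0},{"dx":0.0215,"dy":0.0409,"dz":0,"wx":0,"wy":0,"wz":-0.075,"grip":0},{"dx":0.0215,"dy":0.0409,"dz":0,"wx":0,"wy":0,"wz":-0.075,"grip":0},{"dx":0.0215,"dy":0.0409,"dz":0,"wx":0,"wy":0,"wz":-0.075,"grip":0},{"dx":0.0215,"dy":0.0409,"dz":0,"wx":0,"wy":0,"wz":-0.075,"grip":0},{"dx":0,"dy":0,"dz":0,"wx":0,"wy":0,"wz":0,"grip":0},{"dx":0,"dy":0,"dz":-0.04,"wx":0,"wy":0,"wz":0,"grip":0},{"dx":0,"dy":0,"dz":-0.04,"wx":0,"wy":0,"wz":0,"grip":0},{"dx":0,"dy":0,"dz":-0.02,"wx":0,"wy":0,"wz":0,"grip":0},{"dx":0,"dy":0,"dz":0,"wx":0,"wy":0,"wz":0,"grip":0}]'
python3 -m jog '[{"dx":0,"dy":0,"dz":0,"wx":0,"wy":0,"wz":0,"grip":1},{"dx":0,"dy":0,"dz":0,"wx":0,"wy":0,"wz":0,"grip":1},{"dx":0,"dy":0,"dz":0,"wx":0,"wy":0,"wz":0,"grip":1},{"dx":0,"dy":0,"dz":0,"wx":0,"wy":0,"wz":0,"grip":1},{"dx":0,"dy":0,"dz":0,"wx":0,"wy":0,"wz":0,"grip":1},{"dx":0,"dy":0,"dz":0,"wx":0,"wy":0,"wz":0,"grip":1},{"dx":0,"dy":0,"dz":0,"wx":0,"wy":0,"wz":0,"grip":1},{"dx":0,"dy":0,"dz":0.003,"wx":0,"wy":0,"wz":0,"grip":1},{"dx":0,"dy":0,"dz":0.003,"wx":0,"wy":0,"wz":0,"grip":1},{"dx":0,"dy":0,"dz":0,"wx":0,"wy":0,"wz":0,"grip":1}]'
```

```text
time_s: 29.55
ee_pos: [626.2, -90.0, 59.4]
ee_rot: [-179.7, -0.1, 96.4]
force: [0.2, -0.7, 1.0]
gripper_width: 45.5
time_s: 30.55
ee_pos: [627.7, -90.6, 67.8]
ee_rot: [-179.9, -0.0, 96.4]
force: [-0.9, 0.5, -3.2]
gripper_width: 12.0
```

```bash
python3 -m jog '[{"dx":0.002,"dy":-0.005,"dz":0.002,"wx":0,"wy":0,"wz":-0.117,"grip":1},{"dx":0.0016,"dy":-0.0058,"dz":0,"wx":0,"wy":0,"wz":-0.117,"grip":1},{"dx":0,"dy":0,"dz":0,"wx":0,"wy":0,"wz":0,"grip":1},{"dx":0,"dy":0,"dz":-0.004,"wx":0,"wy":0,"wz":0,"grip":1},{"dx":0,"dy":0,"dz":-0.004,"wx":0,"wy":0,"wz":0,"grip":1},{"dx":0,"dy":0,"dz":0,"wx":0,"wy":0,"wz":0,"grip":1},{"dx":0,"dy":0,"dz":0,"wx":0,"wy":0,"wz":0,"grip":1}]'
python3 -m jog '[{"dx":0.002,"dy":-0.0002,"dz":0,"wx":0,"wy":0,"wz":0,"grip":1},{"dx":0.002,"dy":-0.0003,"dz":0,"wx":0,"wy":0,"wz":0,"grip":1},{"dx":0,"dy":0,"dz":0,"wx":0,"wy":0,"wz":0,"grip":1},{"dx":0,"dy":0,"dz":0,"wx":0,"wy":0,"wz":0,"grip":1}]'
python3 -m jog '[{"dx":0.002,"dy":-0.0002,"dz":0,"wx":0,"wy":0,"wz":0,"grip":1},{"dx":0,"dy":0,"dz":0,"wx":0,"wy":0,"wz":0,"grip":1},{"dx":0,"dy":0,"dz":0,"wx":0,"wy":0,"wz":0,"grip":1}]'
```

```text
time_s: 31.25
ee_pos: [631.5, -101.2, 63.0]
ee_rot: [180.0, 0.0, 83.0]
force: [-3.4, -0.6, 5.8]
gripper_width: 11.9
time_s: 31.65
ee_pos: [634.6, -101.6, 63.0]
ee_rot: [-179.9, -0.0, 83.0]
force: [-5.3, 0.9, 7.4]
gripper_width: 12.0
time_s: 31.95
ee_pos: [636.6, -101.8, 63.1]
ee_rot: [-179.9, -0.0, 83.0]
force: [-4.6, -0.3, 7.7]
gripper_width: 11.8
```

```bash
python3 -m jog '[{"dx":0.0015,"dy":-0.0002,"dz":0,"wx":0,"wy":0,"wz":0,"grip":1},{"dx":0,"dy":0,"dz":0,"wx":0,"wy":0,"wz":0,"grip":1},{"dx":0,"dy":0,"dz":0,"wx":0,"wy":0,"wz":0,"grip":1}]'
python3 -m jog '[{"dx":0.0015,"dy":-0.0002,"dz":0,"wx":0,"wy":0,"wz":0,"grip":1},{"dx":0,"dy":0,"dz":0,"wx":0,"wy":0,"wz":0,"grip":1},{"dx":0,"dy":0,"dz":0,"wx":0,"wy":0,"wz":0,"grip":1}]'
```

```text
time_s: 32.25
ee_pos: [638.0, -101.9, 63.1]
ee_rot: [-179.9, -0.0, 83.0]
force: [-5.0, 0.9, 7.5]
gripper_width: 11.8
time_s: 32.55
ee_pos: [638.2, -102.0, 63.1]
ee_rot: [-179.7, -0.0, 83.0]
force: [-8.7, 1.9, 9.2]
gripper_width: 12.0
```

```bash
python3 -m jog '[{"dx":-0.001,"dy":0,"dz":0,"wx":0,"wy":0,"wz":0,"grip":0},{"dx":0,"dy":0,"dz":0,"wx":0,"wy":0,"wz":0,"grip":0},{"dx":0,"dy":0,"dz":0,"wx":0,"wy":0,"wz":0,"grip":0},{"dx":0,"dy":0,"dz":0,"wx":0,"wy":0,"wz":0,"grip":0},{"dx":0,"dy":0,"dz":0.03,"wx":0,"wy":0,"wz":0,"grip":0},{"dx":0,"dy":0,"dz":0.04,"wx":0,"wy":0,"wz":0,"grip":0},{"dx":0,"dy":0.038,"dz":0.01,"wx":0,"wy":0,"wz":-0.029,"grip":0},{"dx":0.002,"dy":0.038,"dz":0,"wx":0,"wy":0,"wz":-0.029,"grip":0},{"dx":0.002,"dy":0.038,"dz":0,"wx":0,"wy":0,"wz":-0.029,"grip":0},{"dx":0,"dy":0,"dz":0,"wx":0,"wy":0,"wz":0,"grip":0}]'
python3 -m jog '[{"dx":0,"dy":0,"dz":0,"wx":0,"wy":0,"wz":0,"grip":0},{"dx":0,"dy":0,"dz":-0.03,"wx":0,"wy":0,"wz":0,"grip":0},{"dx":0,"dy":0,"dz":-0.03,"wx":0,"wy":0,"wz":0,"grip":0},{"dx":0,"dy":0,"dz":-0.018,"wx":0,"wy":0,"wz":0,"grip":0},{"dx":0,"dy":0,"dz":0,"wx":0,"wy":0,"wz":0,"grip":0},{"dx":0,"dy":0,"dz":0,"wx":0,"wy":0,"wz":0,"grip":0}]'
python3 -m jog '[{"dx":0,"dy":0,"dz":0,"wx":0,"wy":0,"wz":0,"grip":1},{"dx":0,"dy":0,"dz":0,"wx":0,"wy":0,"wz":0,"grip":1},{"dx":0,"dy":0,"dz":0,"wx":0,"wy":0,"wz":0,"grip":1},{"dx":0,"dy":0,"dz":0,"wx":0,"wy":0,"wz":0,"grip":1},{"dx":0,"dy":0,"dz":0,"wx":0,"wy":0,"wz":0,"grip":1},{"dx":0,"dy":0,"dz":0,"wx":0,"wy":0,"wz":0,"grip":1},{"dx":0,"dy":0,"dz":0,"wx":0,"wy":0,"wz":0,"grip":1},{"dx":0,"dy":0,"dz":0.003,"wx":0,"wy":0,"wz":0,"grip":1},{"dx":0,"dy":0,"dz":0.003,"wx":0,"wy":0,"wz":0,"grip":1},{"dx":0,"dy":0,"dz":0,"wx":0,"wy":0,"wz":0,"grip":1}]'
```

```text
time_s: 33.55
ee_pos: [644.0, 15.9, 142.3]
ee_rot: [180.0, -0.1, 78.2]
force: [0.4, -0.9, 0.0]
gripper_width: 45.6
time_s: 34.15
ee_pos: [644.1, 10.3, 64.4]
ee_rot: [180.0, 0.0, 77.9]
force: [-0.3, -0.8, 0.9]
gripper_width: 45.9
time_s: 35.15
ee_pos: [644.0, 11.4, 70.3]
ee_rot: [180.0, 0.0, 78.0]
force: [0.1, 0.1, -2.8]
gripper_width: 11.8
```

```bash
python3 -m jog '[{"dx":0.0015,"dy":0.009,"dz":0.001,"wx":0,"wy":0,"wz":0.029,"grip":1},{"dx":0.0015,"dy":0.009,"dz":0,"wx":0,"wy":0,"wz":0.029,"grip":1},{"dx":0.0015,"dy":0.008,"dz":0,"wx":0,"wy":0,"wz":0.029,"grip":1},{"dx":0,"dy":0,"dz":0,"wx":0,"wy":0,"wz":0,"grip":1},{"dx":0,"dy":0,"dz":-0.004,"wx":0,"wy":0,"wz":0,"grip":1},{"dx":0,"dy":0,"dz":-0.004,"wx":0,"wy":0,"wz":0,"grip":1},{"dx":0,"dy":0,"dz":0,"wx":0,"wy":0,"wz":0,"grip":1},{"dx":0,"dy":0,"dz":0,"wx":0,"wy":0,"wz":0,"grip":1}]'
python3 -m jog '[{"dx":0.002,"dy":-0.0002,"dz":0,"wx":0,"wy":0,"wz":0,"grip":1},{"dx":0.002,"dy":-0.0003,"dz":0,"wx":0,"wy":0,"wz":0,"grip":1},{"dx":0.0015,"dy":-0.0002,"dz":0,"wx":0,"wy":0,"wz":0,"grip":1},{"dx":0,"dy":0,"dz":0,"wx":0,"wy":0,"wz":0,"grip":1},{"dx":0,"dy":0,"dz":0,"wx":0,"wy":0,"wz":0,"grip":1}]'
python3 -m jog '[{"dx":0.0015,"dy":-0.0002,"dz":0,"wx":0,"wy":0,"wz":0,"grip":1},{"dx":0,"dy":0,"dz":0,"wx":0,"wy":0,"wz":0,"grip":1},{"dx":0,"dy":0,"dz":0,"wx":0,"wy":0,"wz":0,"grip":1}]'
```

```text
time_s: 35.95
ee_pos: [648.4, 37.5, 64.5]
ee_rot: [179.9, -0.0, 82.9]
force: [-1.1, 0.8, 5.1]
gripper_width: 11.9
time_s: 36.45
ee_pos: [652.8, 36.7, 64.5]
ee_rot: [-179.9, -0.0, 82.9]
force: [-4.4, 0.2, 7.4]
gripper_width: 11.7
time_s: 36.75
ee_pos: [654.2, 36.4, 64.5]
ee_rot: [-179.9, -0.0, 82.9]
force: [-4.7, 0.9, 7.1]
gripper_width: 11.8
```

```bash
python3 -m jog '[{"dx":0.0015,"dy":0,"dz":0,"wx":0,"wy":0,"wz":0,"grip":1},{"dx":0,"dy":0,"dz":0,"wx":0,"wy":0,"wz":0,"grip":1},{"dx":0,"dy":0,"dz":0,"wx":0,"wy":0,"wz":0,"grip":-0.3},{"dx":0,"dy":0,"dz":0,"wx":0,"wy":0,"wz":0,"grip":-0.3},{"dx":0,"dy":0,"dz":0,"wx":0,"wy":0,"wz":0,"grip":-0.3},{"dx":0,"dy":0,"dz":0,"wx":0,"wy":0,"wz":0,"grip":-0.3},{"dx":0,"dy":0,"dz":0.03,"wx":0,"wy":0,"wz":0,"grip":-0.3},{"dx":0,"dy":0,"dz":0.04,"wx":0,"wy":0,"wz":0,"grip":-0.3},{"dx":0,"dy":0,"dz":0,"wx":0,"wy":0,"wz":0,"grip":-0.3}]'
python3 -m jog '[{"dx":-0.005,"dy":0.022,"dz":0,"wx":-0.01,"wy":-0.08,"wz":0,"grip":-0.3},{"dx":-0.005,"dy":0.023,"dz":0,"wx":-0.01,"wy":-0.08,"wz":0,"grip":-0.3},{"dx":-0.008,"dy":0,"dz":0,"wx":-0.01,"wy":-0.082,"wz":0,"grip":-0.3},{"dx":0,"dy":0,"dz":0,"wx":0,"wy":0,"wz":0,"grip":-0.3},{"dx":0,"dy":0,"dz":0,"wx":0,"wy":0,"wz":0,"grip":-0.3},{"dx":0,"dy":0,"dz":0,"wx":0,"wy":0,"wz":0,"grip":-0.3}]'
python3 - <<'E'
from h import *
import pickle
s=env.state();im,c=grab('wrist','w12');print(s['ee_pos'],s['ee_rot']);pickle.dump(c,open('w12.pkl','wb'))
p=proj(c,[642.5,81,107]);print(p)
g=cv2.cvtColor(im,cv2.COLOR_RGB2GRAY);p=p.astype(int)
print('\n'.join(''.join(' .:-=+*#%@'[v*10//256] for v in r) for r in g[max(0,p[1]-90):p[1]+60:4,p[0]-110:p[0]+110:2]))
E
```

```text
time_s: 37.65
ee_pos: [660.5, 36.7, 139.1]
ee_rot: [179.3, -0.1, 82.9]
force: [0.7, -0.4, 0.8]
gripper_width: 59.0
time_s: 38.25
ee_pos: [640.5, 81.3, 133.7]
ee_rot: [166.0, -0.0, 82.9]
force: [0.5, -1.1, 0.2]
gripper_width: 58.9
[640.52222301  81.30004774 133.73949722] [ 1.65952748e+02 -2.05063510e-02  8.29156654e+01]
[313.49692098 279.92026096]<stdin>:6: RuntimeWarning: overflow encountered in scalar multiply
Traceback (most recent call last):
OverflowError: Python integer 256 out of bounds for uint8
```

```bash
python3 - <<'E'
import cv2
g=cv2.imread('pics/w12.png',0).astype(int)
print('\n'.join('%3d '%r+''.join(' .:-=+*#%@'[v*10//256] for v in g[r,200:440:2]) for r in range(170,345,5)))
E
```

```text
170 *********#@@@@@@@@@#-------=+*********+=-----------------++++++++++++++++++*###%@@@@@@@::::::::::::::::.................
175 **********@@@@@@%-*=::::::::::=+*********=---------------++++++++++++++++++*####%@@@@@@::::::::::::::...................
180 *********@@@@@@%=:::--------::::-+*****+----------------=++++++++++++++++++*###@@@@@@@@:::::::::::::::..................
185 ********@@@@@@@*:-----------::::::-***+----------------++++++++++++++++++++*###@@@@@@@#::::::::::::::...................
190 ******#@@@@@@@@=--------------:::::-*=------=++=-===+++++++++++++++++++++++*###@@@@@@@*::::::::::::.:...................
195 =****#@@@@@@@@@+-----------:::::::::----------+++++++=---------------------=**#@@@####=::::::::::::::...................
200 -=********%@@@@%------------:-:::::------------------------------======++++++++*######-::::::::::..:....................
205 --******+%@@@@@@%---------:---::::-############*****++++++=====-=----------++++*######-:::::::::....:...................
210 ----+***@@@@@@@@@@%-------:-:::--------------------------------------------++++*######-::::::::.
[... 2574 characters left out ...]
%*=:-*%%#####=========+++++++=:+%%#####:::::..............:::::::::::::....
320 .:---:::::::::::::...............-------=*##%%::::-%%#####========+***++++*#########.::::................:::::::::::::..
325 ..-::::::::::::::................-------=+###%%%%%%#######*=======********+++*#####*..:.:.................:::::::::::::.
330 -.::::::::::::::::::.............--------====---------------======+*******+++*#####+.::::.............::::::::::::::::::
335 =-::::::::::::::::::............:----------------------------=====********==+*#####+.::::.............::::::::::::::::::
340 ==-::::::::::::::::::...........------------------------------====********##+*##%%@+:::::.:...........::::::::::::::::::
```

```bash
python3 - <<'E'
from h import *
import pickle
c=pickle.load(open('w12.pkl','rb'))
for H in([(291,244),(292,269),(353,245),(351,272)],[(295,296),(295,320),(353,291),(351,312)]):
    P=np.array([onz(c,p,56) for p in H])[:,:2];print(P.round(1).tolist(),P.mean(0).round(1))
g=cv2.imread('pics/w12.png'); cv2.imwrite('pics/w12c.png',cv2.resize(g[150:350,180:420],None,fx=3,fy=3))
E
```

```text
[[638.6, 88.9], [636.5, 69.9], [684.4, 78.9], [680.7, 57.7]] [660.   73.8]
[[635.5, 48.0], [632.6, 28.1], [680.8, 41.5], [677.4, 23.7]] [656.6  35.3]
```

View pics/w12c.png

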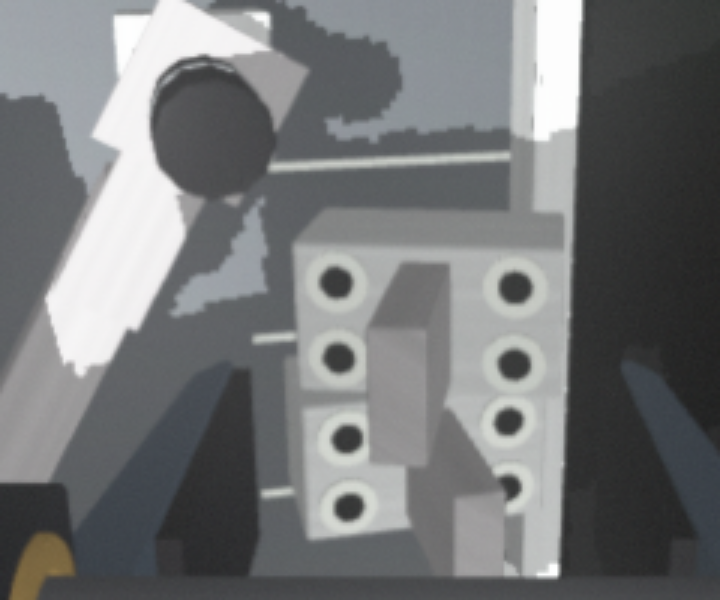

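The close-up shows the bay 1 block overlapping the fence top, with its tab leaning to the front. Its tab top is at full-image (312,282), as predicted. From its holes and tab top I'll work out the tilt for grasping.

```bash
python3 - <<'E'
from h import *
import pickle
c=pickle.load(open('w12.pkl','rb'))
# compare with block 2 (upright) as a control
for n,H,t,zt,zh in [('b1',[(291,244),(292,269),(353,245),(351,272)],(312.3,281.7),107,62.5),('b2',[(295,296),(295,320),(353,291),(351,312)],(180+478/3,150+540/3),102,56)]:
    b=np.mean([onz(c,p,zh) for p in H],0);T=onz(c,t,zt);d=T-b;print(n,b.round(1),T.round(1),'tilt x deg',np.degrees(np.arctan2(-(d[0]*.9925-d[1]*.122),d[2])).round(1),'tilt y',np.degrees(np.arctan2(d[1],d[2])).round(1))
E
```

```text
b1 [658.7  76.4  62.5] [641.6  80.  107. ] tilt x deg 21.3 tilt y 4.7
b2 [656.6  35.3  56. ] [655.6  40.  102. ] tilt x deg 1.9 tilt y 5.8
```

```bash
python3 -m jog '[{"dx":-0.005,"dy":0,"dz":-0.003,"wx":-0.01,"wy":-0.07,"wz":0,"grip":-0.3},{"dx":0,"dy":0,"dz":0,"wx":0,"wy":0,"wz":0,"grip":-0.3},{"dx":0.0055,"dy":-0.0007,"dz":-0.017,"wx":0,"wy":0,"wz":0,"grip":-0.3},{"dx":0.0055,"dy":-0.0007,"dz":-0.017,"wx":0,"wy":0,"wz":0,"grip":-0.3},{"dx":0.0055,"dy":-0.0007,"dz":-0.017,"wx":0,"wy":0,"wz":0,"grip":-0.3},{"dx":0.002,"dy":-0.0003,"dz":-0.006,"wx":0,"wy":0,"wz":0,"grip":-0.3},{"dx":0,"dy":0,"dz":0,"wx":0,"wy":0,"wz":0,"grip":-0.3},{"dx":0,"dy":0,"dz":0,"wx":0,"wy":0,"wz":0,"grip":-0.3}]'
python3 -m jog '[{"dx":0,"dy":0,"dz":0,"wx":0,"wy":0,"wz":0,"grip":1},{"dx":0,"dy":0,"dz":0,"wx":0,"wy":0,"wz":0,"grip":1},{"dx":0,"dy":0,"dz":0,"wx":0,"wy":0,"wz":0,"grip":1},{"dx":0,"dy":0,"dz":0,"wx":0,"wy":0,"wz":0,"grip":1},{"dx":0,"dy":0,"dz":0,"wx":0,"wy":0,"wz":0,"grip":1},{"dx":0,"dy":0,"dz":0,"wx":0,"wy":0,"wz":0,"grip":1},{"dx":0,"dy":0,"dz":0,"wx":0,"wy":0,"wz":0,"grip":1},{"dx":0,"dy":0,"dz":0,"wx":0,"wy":0,"wz":0,"grip":1},{"dx":0,"dy":0,"dz":0,"wx":0,"wy":0,"wz":0,"grip":1}]' 30
```

```text
time_s: 39.1
ee_pos: [653.1, 79.1, 73.8]
ee_rot: [161.9, 0.1, 82.9]
force: [-0.1, 0.3, 1.0]
gripper_width: 59.4
time_s: 40.0
ee_pos: [653.9, 79.4, 74.6]
ee_rot: [161.7, 0.0, 83.0]
force: [2.4, -0.1, 4.6]
gripper_width: 12.2
```

```bash
python3 -m jog '[{"dx":-0.003,"dy":0,"dz":0.01,"wx":0,"wy":0,"wz":0,"grip":1},{"dx":-0.003,"dy":0,"dz":0.02,"wx":0,"wy":0,"wz":0,"grip":1},{"dx":0,"dy":0,"dz":0.01,"wx":0,"wy":0,"wz":0,"grip":1},{"dx":0,"dy":0.003,"dz":0,"wx":0.013,"wy":0.104,"wz":0,"grip":1},{"dx":0.003,"dy":0.003,"dz":0,"wx":0.013,"wy":0.104,"wz":0,"grip":1},{"dx":0.002,"dy":0,"dz":0,"wx":0.012,"wy":0.104,"wz":0,"grip":1},{"dx":0,"dy":0,"dz":0,"wx":0,"wy":0,"wz":0,"grip":1},{"dx":0,"dy":0,"dz":0,"wx":0,"wy":0,"wz":0,"grip":1},{"dx":0,"dy":0,"dz":0,"wx":0,"wy":0,"wz":0,"grip":1}]'
```

```text
time_s: 40.9
ee_pos: [649.6, 85.2, 112.6]
ee_rot: [-179.9, 0.1, 83.0]
force: [-0.2, -0.2, -1.4]
gripper_width: 11.8
```

```bash
python3 -m jog '[{"dx":0.002,"dy":0,"dz":-0.02,"wx":0,"wy":0,"wz":0,"grip":1},{"dx":0,"dy":0,"dz":-0.018,"wx":0,"wy":0,"wz":0,"grip":1},{"dx":0,"dy":0,"dz":-0.005,"wx":0,"wy":0,"wz":0,"grip":1},{"dx":0,"dy":0,"dz":0,"wx":0,"wy":0,"wz":0,"grip":1},{"dx":0,"dy":0,"dz":0,"wx":0,"wy":0,"wz":0,"grip":1}]'
python3 -m jog '[{"dx":0,"dy":0,"dz":-0.002,"wx":0,"wy":0,"wz":0,"grip":1},{"dx":0,"dy":0,"dz":-0.001,"wx":0,"wy":0,"wz":0,"grip":1},{"dx":0,"dy":0,"dz":0,"wx":0,"wy":0,"wz":0,"grip":1},{"dx":0,"dy":0,"dz":0,"wx":0,"wy":0,"wz":0,"grip":1}]'
```

```text
time_s: 41.4
ee_pos: [653.4, 85.4, 71.2]
ee_rot: [179.9, 0.1, 83.0]
force: [-0.1, -0.6, -2.0]
gripper_width: 11.7
time_s: 41.8
ee_pos: [653.4, 85.2, 67.4]
ee_rot: [180.0, 0.1, 83.0]
force: [0.3, 0.7, -1.8]
gripper_width: 12.3
```

```bash
python3 -m jog '[{"dx":0,"dy":0,"dz":-0.002,"wx":0,"wy":0,"wz":0,"grip":1},{"dx":0,"dy":0,"dz":0,"wx":0,"wy":0,"wz":0,"grip":1},{"dx":0,"dy":0,"dz":0,"wx":0,"wy":0,"wz":0,"grip":1}]'
python3 -m jog '[{"dx":0,"dy":0,"dz":-0.002,"wx":0,"wy":0,"wz":0,"grip":1},{"dx":0,"dy":0,"dz":0,"wx":0,"wy":0,"wz":0,"grip":1},{"dx":0,"dy":0,"dz":0,"wx":0,"wy":0,"wz":0,"grip":1}]'
```

```text
time_s: 42.1
ee_pos: [653.5, 85.2, 65.3]
ee_rot: [180.0, 0.1, 83.0]
force: [1.1, 0.1, -1.7]
gripper_width: 11.7
time_s: 42.4
ee_pos: [653.5, 85.2, 65.2]
ee_rot: [179.9, 0.1, 83.0]
force: [-1.5, 0.4, 7.9]
gripper_width: 11.7
```

```bash
python3 -m jog '[{"dx":0.002,"dy":-0.0002,"dz":0,"wx":0,"wy":0,"wz":0,"grip":1},{"dx":0.002,"dy":-0.0003,"dz":0,"wx":0,"wy":0,"wz":0,"grip":1},{"dx":0.0015,"dy":-0.0002,"dz":0,"wx":0,"wy":0,"wz":0,"grip":1},{"dx":0,"dy":0,"dz":0,"wx":0,"wy":0,"wz":0,"grip":1},{"dx":0,"dy":0,"dz":0,"wx":0,"wy":0,"wz":0,"grip":1}]'
python3 -m jog '[{"dx":0.0015,"dy":-0.0002,"dz":0,"wx":0,"wy":0,"wz":0,"grip":1},{"dx":0,"dy":0,"dz":0,"wx":0,"wy":0,"wz":0,"grip":1},{"dx":0,"dy":0,"dz":0,"wx":0,"wy":0,"wz":0,"grip":1}]'
python3 -m jog '[{"dx":0.001,"dy":-0.0002,"dz":0,"wx":0,"wy":0,"wz":0,"grip":1},{"dx":0,"dy":0,"dz":0,"wx":0,"wy":0,"wz":0,"grip":1},{"dx":0,"dy":0,"dz":0,"wx":0,"wy":0,"wz":0,"grip":1}]'
```

```text
time_s: 42.9
ee_pos: [657.6, 84.8, 65.2]
ee_rot: [-179.9, 0.1, 83.0]
force: [-5.7, -0.2, 10.8]
gripper_width: 12.1
time_s: 43.2
ee_pos: [659.0, 84.7, 65.3]
ee_rot: [-179.9, 0.1, 83.0]
force: [-6.2, 0.6, 10.6]
gripper_width: 12.1
time_s: 43.5
ee_pos: [659.9, 84.5, 65.3]
ee_rot: [-179.9, 0.1, 83.0]
force: [-5.6, 0.1, 10.5]
gripper_width: 11.7
```

```bash
python3 -m jog '[{"dx":0.001,"dy":0,"dz":0,"wx":0,"wy":0,"wz":0,"grip":1},{"dx":0,"dy":0,"dz":0,"wx":0,"wy":0,"wz":0,"grip":0},{"dx":0,"dy":0,"dz":0,"wx":0,"wy":0,"wz":0,"grip":0},{"dx":0,"dy":0,"dz":0,"wx":0,"wy":0,"wz":0,"grip":0},{"dx":0,"dy":0,"dz":0,"wx":0,"wy":0,"wz":0,"grip":0},{"dx":0,"dy":0,"dz":0.01,"wx":0,"wy":0,"wz":0,"grip":0},{"dx":0,"dy":0,"dz":0.04,"wx":0,"wy":0,"wz":0,"grip":0},{"dx":0,"dy":0,"dz":0.04,"wx":0,"wy":0,"wz":0,"grip":0}]'
python3 -m jog '[{"dx":-0.0154,"dy":-0.0421,"dz":0,"wx":0,"wy":0,"wz":0.068,"grip":0},{"dx":-0.0154,"dy":-0.0421,"dz":0,"wx":0,"wy":0,"wz":0.068,"grip":0},{"dx":-0.0154,"dy":-0.0421,"dz":0,"wx":0,"wy":0,"wz":0.068,"grip":0},{"dx":-0.0154,"dy":-0.0421,"dz":0,"wx":0,"wy":0,"wz":0.068,"grip":0},{"dx":-0.0154,"dy":-0.0421,"dz":0,"wx":0,"wy":0,"wz":0.068,"grip":0},{"dx":-0.0154,"dy":-0.0421,"dz":0,"wx":0,"wy":0,"wz":0.068,"grip":0},{"dx":-0.0154,"dy":-0.0421,"dz":0,"wx":0,"wy":0,"wz":0.068,"grip":0},{"dx":-0.0154,"dy":-0.0421,"dz":0,"wx":0,"wy":0,"wz":0.068,"grip":0},{"dx":-0.0154,"dy":-0.0421,"dz":0,"wx":0,"wy":0,"wz":0.068,"grip":0}]'
python3 -m jog '[{"dx":0,"dy":0,"dz":0,"wx":0,"wy":0,"wz":0,"grip":0},{"dx":0,"dy":0,"dz":0,"wx":0,"wy":0,"wz":0,"grip":0},{"dx":0,"dy":0,"dz":0,"wx":0,"wy":0,"wz":0,"grip":0}]'
python3 - <<'E'
from h import *
s=env.state();im,c=grab('wrist','w13');print(s['ee_pos'],s['ee_rot'][2]);p=proj(c,[522.5,-294.7,36]);print(p,proj(c,[522.5,-294.7,82]),proj(c,[432,-278.6,36]))
g=cv2.cvtColor(im,cv2.COLOR_RGB2GRAY).astype(int)
print('\n'.join('%3d '%r+''.join(' .:-=+*#%@'[v*10//256] for v in g[r,170:410:3]) for r in range(130,300,6)))
E
```

```text
time_s: 44.3
ee_pos: [661.8, 84.0, 153.8]
ee_rot: [-179.9, 0.1, 83.0]
force: [0.2, -0.2, -0.3]
gripper_width: 45.7
time_s: 45.2
ee_pos: [523.1, -296.6, 154.2]
ee_rot: [179.9, 0.2, 118.2]
force: [1.7, 0.1, 0.2]
gripper_width: 45.5
time_s: 45.5
ee_pos: [524.0, -294.0, 153.6]
ee_rot: [179.9, 0.1, 118.0]
force: [0.2, -0.2, -0.9]
gripper_width: 45.7
[ 524.04105615 -294.01732947  153.55353145] 118.049560095959
[320.03316354 236.84452179] [319.74579248 254.80415844] [228.59861717 167.77027179]
130 :::::--------------------------:::::::::::::::::..:.............................
136 :::------------------------------:::::::::::::::::.:............................
142 :-----%@@@@@@@@@@%###**++=----------::::::::::::::::::::........................
148 ------%@@@@@@@@@@@@@@@@@@@@@@@@@@%+=--::::::::::::::::::::......................
154 ------@@@+=@@@@@@+++++#%%@@@+%@@@%+-:::-::::::::::::::::::.:....................
160 ------@@@@@@@@@@@+++++%%%%@=--@@@#+--::::-:::::::::::::::::::::::...............
166 ------@@@@@@@@@@@+++++%%%%%@@@@@@*+----:---::::::::::::::::::::::::.............
172 ------%@@
[... 1156 characters left out ...]
@@#-----::::::::::::
256 ............:.::::::::::::::::-------@@@@@@@@@@@@@@@%%%%%%@@@@*-::--::::::::::::
262 ....:.......::.:::::::::::::::::---------------@@@@#+----------:::::::::::::.:..
268 ................::.::::::::::::::-:------------@@@@*=---------:::::::::::::.....
274 ...................:::::::::::----::-----------+++++------::::::::::----:::..:--
280 ..................::.:::::::-----:::::::---------------::::::::::::::----:...---
286 .....................::::::-----::::::::::::::------:--:::::::::::::::----:..:--
292 ......................::::-----::::::::::::::::::::::::::::::::::::::::---:-..:-
298 ........................:-----:::::::::::::::::::::::::::::::::::.::::.:--:-::.:
```

```bash
python3 -m jog '[{"dx":-0.002,"dy":-0.001,"dz":-0.04,"wx":0,"wy":0,"wz":0,"grip":0},{"dx":0,"dy":0,"dz":-0.04,"wx":0,"wy":0,"wz":0,"grip":0},{"dx":0,"dy":0,"dz":-0.031,"wx":0,"wy":0,"wz":0,"grip":0},{"dx":0,"dy":0,"dz":0,"wx":0,"wy":0,"wz":0,"grip":0},{"dx":0,"dy":0,"dz":0,"wx":0,"wy":0,"wz":0,"grip":1},{"dx":0,"dy":0,"dz":0,"wx":0,"wy":0,"wz":0,"grip":1},{"dx":0,"dy":0,"dz":0,"wx":0,"wy":0,"wz":0,"grip":1},{"dx":0,"dy":0,"dz":0,"wx":0,"wy":0,"wz":0,"grip":1},{"dx":0,"dy":0,"dz":0,"wx":0,"wy":0,"wz":0,"grip":1},{"dx":0,"dy":0,"dz":0,"wx":0,"wy":0,"wz":0,"grip":1}]' 30
python3 -m jog '[{"dx":0,"dy":0,"dz":0,"wx":0,"wy":0,"wz":0,"grip":1},{"dx":0,"dy":0,"dz":0,"wx":0,"wy":0,"wz":0,"grip":1}]'
python3 -m jog '[{"dx":0,"dy":0,"dz":0.03,"wx":0,"wy":0,"wz":0,"grip":1},{"dx":0,"dy":0,"dz":0.04,"wx":0,"wy":0,"wz":0,"grip":1},{"dx":0,"dy":0,"dz":0.04,"wx":0,"wy":0,"wz":0,"grip":1},{"dx":0,"dy":0,"dz":0.02,"wx":0,"wy":0,"wz":0,"grip":1},{"dx":0,"dy":0,"dz":0,"wx":0,"wy":0,"wz":0,"grip":1},{"dx":0,"dy":0,"dz":0,"wx":0,"wy":0,"wz":0,"grip":1}]'
```

```text
time_s: 46.55
ee_pos: [522.0, -296.0, 43.1]
ee_rot: [179.9, 0.2, 118.0]
force: [1.0, 0.3, 3.4]
gripper_width: 11.7
time_s: 46.75
ee_pos: [522.0, -295.9, 43.1]
ee_rot: [179.9, 0.2, 118.0]
force: [0.2, 1.3, 6.3]
gripper_width: 11.9
time_s: 47.35
ee_pos: [520.8, -295.4, 170.9]
ee_rot: [-180.0, 0.0, 118.0]
force: [-0.7, -0.4, -3.1]
gripper_width: 11.9
```

```bash
python3 -m jog '[{"dx":0.0172,"dy":0.0411,"dz":0,"wx":0,"wy":0,"wz":-0.0872,"grip":1},{"dx":0.0172,"dy":0.0411,"dz":0,"wx":0,"wy":0,"wz":-0.0872,"grip":1},{"dx":0.0172,"dy":0.0411,"dz":0,"wx":0,"wy":0,"wz":-0.0872,"grip":1},{"dx":0.0172,"dy":0.0411,"dz":0,"wx":0,"wy":0,"wz":-0.0872,"grip":1},{"dx":0.0172,"dy":0.0411,"dz":0,"wx":0,"wy":0,"wz":-0.0872,"grip":1},{"dx":0.0172,"dy":0.0411,"dz":0,"wx":0,"wy":0,"wz":-0.0872,"grip":1},{"dx":0.0168,"dy":0.0411,"dz":0,"wx":0,"wy":0,"wz":-0.0872,"grip":1},{"dx":0,"dy":0,"dz":0,"wx":0,"wy":0,"wz":0,"grip":1},{"dx":0,"dy":0,"dz":0,"wx":0,"wy":0,"wz":0,"grip":1},{"dx":0,"dy":0,"dz":0,"wx":0,"wy":0,"wz":0,"grip":1}]'
python3 -m jog '[{"dx":0,"dy":0,"dz":-0.03,"wx":0,"wy":0,"wz":0,"grip":1},{"dx":0,"dy":0,"dz":-0.03,"wx":0,"wy":0,"wz":0,"grip":1},{"dx":0,"dy":0,"dz":-0.02,"wx":0,"wy":0,"wz":0,"grip":1},{"dx":0,"dy":0,"dz":0,"wx":0,"wy":0,"wz":0,"grip":1},{"dx":0,"dy":0,"dz":0,"wx":0,"wy":0,"wz":0,"grip":1},{"dx":0,"dy":0,"dz":0,"wx":0,"wy":0,"wz":0,"grip":1}]'
```

```text
time_s: 48.35
ee_pos: [640.4, -8.9, 170.3]
ee_rot: [-179.8, 0.2, 83.1]
force: [-0.4, 0.4, -4.2]
gripper_width: 11.9
time_s: 48.95
ee_pos: [642.6, -8.8, 93.8]
ee_rot: [179.8, 0.1, 83.0]
force: [0.2, 0.2, -2.2]
gripper_width: 12.3
```

```bash
python3 -m jog '[{"dx":0,"dy":0,"dz":-0.015,"wx":0,"wy":0,"wz":0,"grip":1},{"dx":0,"dy":0,"dz":-0.012,"wx":0,"wy":0,"wz":0,"grip":1},{"dx":0,"dy":0,"dz":-0.003,"wx":0,"wy":0,"wz":0,"grip":1},{"dx":0,"dy":0,"dz":0,"wx":0,"wy":0,"wz":0,"grip":1},{"dx":0,"dy":0,"dz":-0.001,"wx":0,"wy":0,"wz":0,"grip":1},{"dx":0,"dy":0,"dz":0,"wx":0,"wy":0,"wz":0,"grip":1},{"dx":0,"dy":0,"dz":0,"wx":0,"wy":0,"wz":0,"grip":1}]'
python3 -m jog '[{"dx":0.002,"dy":-0.0002,"dz":0,"wx":0,"wy":0,"wz":0,"grip":1},{"dx":0.002,"dy":-0.0003,"dz":0,"wx":0,"wy":0,"wz":0,"grip":1},{"dx":0.002,"dy":-0.0002,"dz":0,"wx":0,"wy":0,"wz":0,"grip":1},{"dx":0,"dy":0,"dz":0,"wx":0,"wy":0,"wz":0,"grip":1},{"dx":0,"dy":0,"dz":0,"wx":0,"wy":0,"wz":0,"grip":1}]'
python3 -m jog '[{"dx":0.001,"dy":-0.0002,"dz":0,"wx":0,"wy":0,"wz":0,"grip":1},{"dx":0,"dy":0,"dz":0,"wx":0,"wy":0,"wz":0,"grip":1},{"dx":0,"dy":0,"dz":0,"wx":0,"wy":0,"wz":0,"grip":1}]'
```

```text
time_s: 49.65
ee_pos: [641.8, -8.2, 63.0]
ee_rot: [179.9, 0.1, 83.1]
force: [-2.1, 0.2, 5.2]
gripper_width: 12.1
time_s: 50.15
ee_pos: [647.5, -8.7, 63.0]
ee_rot: [180.0, 0.1, 83.1]
force: [-2.7, -0.4, 5.9]
gripper_width: 11.9
time_s: 50.45
ee_pos: [648.2, -8.8, 63.0]
ee_rot: [-180.0, 0.1, 83.1]
force: [-3.3, 1.4, 6.1]
gripper_width: 11.9
```

```bash
python3 -m jog '[{"dx":0.0012,"dy":0,"dz":0,"wx":0,"wy":0,"wz":0,"grip":1},{"dx":0,"dy":0,"dz":0,"wx":0,"wy":0,"wz":0,"grip":1},{"dx":0,"dy":0,"dz":0,"wx":0,"wy":0,"wz":0,"grip":0},{"dx":0,"dy":0,"dz":0,"wx":0,"wy":0,"wz":0,"grip":0},{"dx":0,"dy":0,"dz":0,"wx":0,"wy":0,"wz":0,"grip":0},{"dx":0,"dy":0,"dz":0,"wx":0,"wy":0,"wz":0,"grip":0},{"dx":0,"dy":0,"dz":0.01,"wx":0,"wy":0,"wz":0,"grip":0},{"dx":0,"dy":0,"dz":0.04,"wx":0,"wy":0,"wz":0,"grip":0},{"dx":0,"dy":0,"dz":0.04,"wx":0,"wy":0,"wz":0,"grip":0}]'
python3 -m jog '[{"dx":-0.0272,"dy":-0.0337,"dz":0,"wx":0,"wy":0,"wz":0.0632,"grip":0},{"dx":-0.0272,"dy":-0.0337,"dz":0,"wx":0,"wy":0,"wz":0.0632,"grip":0},{"dx":-0.0272,"dy":-0.0337,"dz":0,"wx":0,"wy":0,"wz":0.0632,"grip":0},{"dx":-0.0272,"dy":-0.0337,"dz":0,"wx":0,"wy":0,"wz":0.0632,"grip":0},{"dx":-0.0272,"dy":-0.0337,"dz":0,"wx":0,"wy":0,"wz":0.0632,"grip":0},{"dx":-0.0272,"dy":-0.0337,"dz":0,"wx":0,"wy":0,"wz":0.0632,"grip":0},{"dx":-0.0272,"dy":-0.0337,"dz":0,"wx":0,"wy":0,"wz":0.0632,"grip":0},{"dx":-0.0272,"dy":-0.0337,"dz":0,"wx":0,"wy":0,"wz":0.0632,"grip":0},{"dx":0,"dy":0,"dz":0,"wx":0,"wy":0,"wz":0,"grip":0},{"dx":0,"dy":0,"dz":0,"wx":0,"wy":0,"wz":0,"grip":0}]'
python3 - <<'E'
from h import *
s=env.state();im,c=grab('wrist','w14');print(s['ee_pos'],s['ee_rot'][2]);p=proj(c,[432,-278.6,36]);print(p,proj(c,[432,-278.6,82]))
g=cv2.cvtColor(im,cv2.COLOR_RGB2GRAY).astype(int)
print('\n'.join('%3d '%r+''.join(' .:-=+*#%@'[v*10//256] for v in g[r,230:420:3]) for r in range(180,300,6)))
E
```

```text
time_s: 51.35
ee_pos: [649.3, -9.0, 151.9]
ee_rot: [-179.9, 0.1, 83.1]
force: [1.0, 0.4, 0.8]
gripper_width: 46.0
time_s: 52.35
ee_pos: [432.2, -279.2, 151.9]
ee_rot: [179.9, 0.2, 111.9]
force: [-0.0, -0.2, 0.3]
gripper_width: 45.8
[ 432.17683321 -279.24930888  151.93769149] 111.86383293071796
[321.94422278 236.60361049] [322.01991228 254.69874142]
180 :.....::::::::::::::::::::::::::::::::::::::::::::::::::........
186 :::::::::::::::::::::::--:--:------::::::::::::::::::::::.......
192 :::::::::::::::::::----------------------:::::::::::::::::......
198 :::::::::::::::----------------------------::::::::::::::::.....
204 ::::::::::::-:-------------------------------:::::::::::::::....
210 ::::::::::::------=########################-:-:::::::::::::::...
216 ::::::::::-------=@@@@@@@@@@@@@@@@@@@@@@@@@@--::::::::::::::.:..
222 ::::::::::--------@@@@*@@@@@@****@%@@@@+@@@@--::-:::::::::::::..
228 :::::::::---------@@@==*@@@@%****#%%@@==+@@@--:--::::::::::::.:.
234 :::::::::---------@@@@@@@@@@%%%%%#%%%%%@@@@@-----:::::::::::::..
240 :::::::-----------@@@@@@@@@@@@@@@@%%%%%@@@@@--:--:::::::::::::.:
246 :::::::::---------@@@*=+@@@@@@@@@@%%@@--=@@@--:-::::::::::::::..
252 ::::::::----------@@@@#@@@@@@@@@@@%%%@#+%@@%--::::::::::........
258 ::::::::::--------+%#%%%%%%%#@@@#*+++++====--::::::::::.:.......
264 ::::::::::------------------#####*---------::::::::::::.........
270 ::::::::::::----------------*####*--------::::::--::::..........
276 :::::::::-=-=--------------------------:::::::::----:...........
282 ::::::::-----::::--------------------::::::::::::-----..........
288 :::.:::-----:::::-:------------------:::::::::::::-----:........
294 ::..::-----::::::::::::::-::-::::::::::::::::::::::---:-:.......
```

Aligned: the holes are centred near (321,238) and the block is square in the picture. I'll grasp it and take it to bay 4.

```bash
python3 -m jog '[{"dx":0,"dy":-0.001,"dz":-0.04,"wx":0,"wy":0,"wz":0,"grip":0},{"dx":0,"dy":0,"dz":-0.04,"wx":0,"wy":0,"wz":0,"grip":0},{"dx":0,"dy":0,"dz":-0.029,"wx":0,"wy":0,"wz":0,"grip":0},{"dx":0,"dy":0,"dz":0,"wx":0,"wy":0,"wz":0,"grip":0},{"dx":0,"dy":0,"dz":0,"wx":0,"wy":0,"wz":0,"grip":1},{"dx":0,"dy":0,"dz":0,"wx":0,"wy":0,"wz":0,"grip":1},{"dx":0,"dy":0,"dz":0,"wx":0,"wy":0,"wz":0,"grip":1},{"dx":0,"dy":0,"dz":0,"wx":0,"wy":0,"wz":0,"grip":1},{"dx":0,"dy":0,"dz":0,"wx":0,"wy":0,"wz":0,"grip":1},{"dx":0,"dy":0,"dz":0,"wx":0,"wy":0,"wz":0,"grip":1}]' 30
python3 -m jog '[{"dx":0,"dy":0,"dz":0,"wx":0,"wy":0,"wz":0,"grip":1},{"dx":0,"dy":0,"dz":0,"wx":0,"wy":0,"wz":0,"grip":1}]'
python3 -m jog '[{"dx":0,"dy":0,"dz":0.03,"wx":0,"wy":0,"wz":0,"grip":1},{"dx":0,"dy":0,"dz":0.04,"wx":0,"wy":0,"wz":0,"grip":1},{"dx":0,"dy":0,"dz":0.04,"wx":0,"wy":0,"wz":0,"grip":1},{"dx":0,"dy":0,"dz":0.02,"wx":0,"wy":0,"wz":0,"grip":1},{"dx":0,"dy":0,"dz":0,"wx":0,"wy":0,"wz":0,"grip":1},{"dx":0,"dy":0,"dz":0,"wx":0,"wy":0,"wz":0,"grip":1}]'
```

```text
time_s: 53.4
ee_pos: [432.7, -279.9, 43.3]
ee_rot: [179.9, 0.2, 112.0]
force: [-0.5, 0.9, 6.0]
gripper_width: 12.0
time_s: 53.6
ee_pos: [432.7, -279.9, 43.2]
ee_rot: [179.9, 0.2, 112.0]
force: [-0.3, 1.2, 6.6]
gripper_width: 11.7
time_s: 54.2
ee_pos: [431.4, -279.1, 171.0]
ee_rot: [-180.0, 0.0, 112.0]
force: [-0.5, -0.1, -3.6]
gripper_width: 11.8
```

```bash
python3 -m jog '[{"dx":0.0255,"dy":0.0281,"dz":0,"wx":0,"wy":0,"wz":-0.0632,"grip":1},{"dx":0.0255,"dy":0.0281,"dz":0,"wx":0,"wy":0,"wz":-0.0632,"grip":1},{"dx":0.0255,"dy":0.0281,"dz":0,"wx":0,"wy":0,"wz":-0.0632,"grip":1},{"dx":0.0255,"dy":0.0281,"dz":0,"wx":0,"wy":0,"wz":-0.0632,"grip":1},{"dx":0.0255,"dy":0.0281,"dz":0,"wx":0,"wy":0,"wz":-0.0632,"grip":1},{"dx":0.0255,"dy":0.0281,"dz":0,"wx":0,"wy":0,"wz":-0.0632,"grip":1},{"dx":0.0255,"dy":0.0281,"dz":0,"wx":0,"wy":0,"wz":-0.0632,"grip":1},{"dx":0.0255,"dy":0.0281,"dz":0,"wx":0,"wy":0,"wz":-0.0632,"grip":1},{"dx":0,"dy":0,"dz":0,"wx":0,"wy":0,"wz":0,"grip":1},{"dx":0,"dy":0,"dz":0,"wx":0,"wy":0,"wz":0,"grip":1}]'
python3 -m jog '[{"dx":0,"dy":0,"dz":-0.03,"wx":0,"wy":0,"wz":0,"grip":1},{"dx":0,"dy":0,"dz":-0.03,"wx":0,"wy":0,"wz":0,"grip":1},{"dx":0,"dy":0,"dz":0,"wx":0,"wy":0,"wz":0,"grip":1},{"dx":0,"dy":0,"dz":0,"wx":0,"wy":0,"wz":0,"grip":1},{"dx":0,"dy":0,"dz":0,"wx":0,"wy":0,"wz":0,"grip":1}]'
python3 - <<'E'
from h import *
# check neighbours' places: tab tops in the scene view (bright strip), coarse picture of the deck
im,c=grab('scene','s4')
for n,p in [('b1',[661,84.3,102]),('b2',[655.4,37.6,102]),('b3',[649.6,-9,102]),('b5',[638.2,-102.3,102])]:
    q=proj(c,p);print(n,q.round(1))
g=cv2.cvtColor(im,cv2.COLOR_RGB2GRAY).astype(int)
print('\n'.join('%3d '%r+''.join(' .:-=+*#%@'[v*10//256] for v in g[r,265:395])for r in range(250,306,2)))
E
```

```text
time_s: 55.2
ee_pos: [635.0, -54.1, 168.9]
ee_rot: [-179.7, 0.1, 83.2]
force: [-0.5, 0.0, -4.2]
gripper_width: 11.7
time_s: 55.7
ee_pos: [637.0, -55.5, 113.7]
ee_rot: [179.8, 0.1, 83.0]
force: [0.1, 0.6, -2.7]
gripper_width: 11.7
b1 [375.8 274.1]
b2 [350.  270.2]
b3 [324.7 266.3]
b5 [275.4 258.8]
250 ++++++++++++++++++++++++-::::::::::::::::::.==.@###::-=+*+++++++++++++*+++*#++*********++.:::::::::::::::::::::::::+++++++++++++++
252 ++++++++++++++++++++++++=::::::::::::::::::.== *%#+::::::-=#*+*+*+++++++++*+*+##+*******+*+#-:::::::::::::::::::::*+++++++++++++++
254 ++++++++++++++++++++++++=::::::::::::::::::.=-###++++:::::::-:+*++**+++++++++*++*+#+**********+=-::::::::::::::::.*+++++++++++++++
256 +++++@+*++++-+++++++++***::::::::::::::::::.=-#%*=+++++++:::::::-=#*****+++++++++*++*+#++*****+***+=-::::::::::::*++++++++++++++++
258 +++*##+++*+++*++++++:::::::#+==:::...::::::.=+#*=+++++++++*+:::::::::+**+++**++*+++***+*+##+**********++.:::::::.*++++++++++++++++
260 +++*+++++******+++*=-::::.*##########+*+++-==##+++++++++++++++++:::::::--+******+++++++++++*+#+**********+#-:::.*++++++++++
[... 2277 characters left out ...]
@@@@@@***#@@@#%%@@==::*#*
296 ############**#***+-+-.#+::::::::::::::::::::::*#**##**##@@@@@@@@@@@=+=-@@%%+--%%###%#   .%@@===::#=.=#*****##%@@@@@@@@@@@++-::#**
298 *##%%%##################**%++--.::::::::::::::.*#**************##%@+++=%@@@@@@@*****%%%++#@@@=+-:-%:.*#****************##%=+:::--=
300 *************##%#%#################***%++--.:.-#*#*****************+++:***###%%@@@@@@@@@@@@@=+=::#=::**#*****************++#.:::::
302 *************************####################*###*%*#**+***********=+=.*#**************##%@%=+-:-%:::#*****#***********#*+*****+.:
304 *************************************###%####################*#****+=.%@*******************++=:.#=:::#**********#********=#*******
```

```bash
python3 - <<'E'
from h import *
c=env.get_calibration('scene')
for n,a,b in(('b3',(318,290.5),(328,293)),('b2',(342,294.5),(352,297)),('b1',(373,290),(383.5,293)),('b5',(270,283),(279.5,284.5))):
    A=onz(c,a,56);B=onz(c,b,56);m=(A+B)/2-[565,7.4,0];t=np.radians(-7);print(n,'tray',(m[0]*np.cos(t)+m[1]*np.sin(t)).round(1),(-m[0]*np.sin(t)+m[1]*np.cos(t)).round(1),'dir',np.degrees(np.arctan2(-(B-A)[0],(B-A)[1])).round(1))
print(onz(c,(380,266.5),102))
E
```

```text
b3 tray 104.0 -4.5 dir -14.0
b2 tray 104.3 40.7 dir -14.1
b1 tray 79.2 94.9 dir -17.4
b5 tray 103.5 -97.9 dir -6.7
[638.36681746  91.44025589 102.        ]
```

Bays 2, 3 and 5 read in place. The bay 1 block now stands upright about 24 mm forward and 5 mm towards the hinge, so it was probably the knock the task warns of. I'll finish bay 4 first, then reseat that block.

```bash
python3 -m jog '[{"dx":0,"dy":0,"dz":-0.025,"wx":0,"wy":0,"wz":0,"grip":1},{"dx":0,"dy":0,"dz":-0.015,"wx":0,"wy":0,"wz":0,"grip":1},{"dx":0,"dy":0,"dz":-0.008,"wx":0,"wy":0,"wz":0,"grip":1},{"dx":0,"dy":0,"dz":-0.003,"wx":0,"wy":0,"wz":0,"grip":1},{"dx":0,"dy":0,"dz":0,"wx":0,"wy":0,"wz":0,"grip":1},{"dx":0,"dy":0,"dz":0,"wx":0,"wy":0,"wz":0,"grip":1}]'
python3 -m jog '[{"dx":0.002,"dy":-0.0002,"dz":0,"wx":0,"wy":0,"wz":0,"grip":1},{"dx":0.002,"dy":-0.0003,"dz":0,"wx":0,"wy":0,"wz":0,"grip":1},{"dx":0.002,"dy":-0.0002,"dz":0,"wx":0,"wy":0,"wz":0,"grip":1},{"dx":0,"dy":0,"dz":0,"wx":0,"wy":0,"wz":0,"grip":1},{"dx":0,"dy":0,"dz":0,"wx":0,"wy":0,"wz":0,"grip":1}]'
python3 -m jog '[{"dx":0.001,"dy":-0.0002,"dz":0,"wx":0,"wy":0,"wz":0,"grip":1},{"dx":0,"dy":0,"dz":0,"wx":0,"wy":0,"wz":0,"grip":1},{"dx":0,"dy":0,"dz":0,"wx":0,"wy":0,"wz":0,"grip":1}]'
```

```text
time_s: 56.35
ee_pos: [636.8, -54.9, 63.2]
ee_rot: [179.9, 0.1, 83.1]
force: [-2.7, 1.4, 4.8]
gripper_width: 11.8
time_s: 56.85
ee_pos: [642.3, -55.5, 63.2]
ee_rot: [179.9, 0.1, 83.1]
force: [-5.0, 0.5, 6.7]
gripper_width: 11.9
time_s: 57.15
ee_pos: [643.0, -55.6, 63.2]
ee_rot: [180.0, 0.1, 83.1]
force: [-3.7, 0.9, 7.2]
gripper_width: 11.9
```

```bash
python3 -m jog '[{"dx":0.0007,"dy":0,"dz":0,"wx":0,"wy":0,"wz":0,"grip":1},{"dx":0,"dy":0,"dz":0,"wx":0,"wy":0,"wz":0,"grip":0},{"dx":0,"dy":0,"dz":0,"wx":0,"wy":0,"wz":0,"grip":0},{"dx":0,"dy":0,"dz":0,"wx":0,"wy":0,"wz":0,"grip":0},{"dx":0,"dy":0,"dz":0,"wx":0,"wy":0,"wz":0,"grip":0},{"dx":0,"dy":0,"dz":0.01,"wx":0,"wy":0,"wz":0,"grip":0},{"dx":0,"dy":0,"dz":0.04,"wx":0,"wy":0,"wz":0,"grip":0},{"dx":0,"dy":0,"dz":0.04,"wx":0,"wy":0,"wz":0,"grip":0},{"dx":0,"dy":0,"dz":0.02,"wx":0,"wy":0,"wz":0,"grip":0}]'
python3 -m jog '[{"dx":-0.0015,"dy":0.037,"dz":0,"wx":0,"wy":0,"wz":0,"grip":0},{"dx":-0.0015,"dy":0.037,"dz":0,"wx":0,"wy":0,"wz":0,"grip":0},{"dx":-0.0015,"dy":0.037,"dz":0,"wx":0,"wy":0,"wz":0,"grip":0},{"dx":-0.0015,"dy":0.037,"dz":0,"wx":0,"wy":0,"wz":0,"grip":0},{"dx":0,"dy":0,"dz":0,"wx":0,"wy":0,"wz":0,"grip":0},{"dx":0,"dy":0,"dz":0,"wx":0,"wy":0,"wz":0,"grip":0},{"dx":0,"dy":0,"dz":0,"wx":0,"wy":0,"wz":0,"grip":0}]'
python3 - <<'E'
from h import *
import pickle
s=env.state();im,c=grab('wrist','w15');pickle.dump(c,open('w15.pkl','wb'));print(s['ee_pos'],s['ee_rot'][2]);print(proj(c,[637.3,91.7,56]),proj(c,[637.3,91.7,102]),proj(c,[655.4,37.6,102]),proj(c,[615.2,137.3,110]))
g=cv2.cvtColor(im,cv2.COLOR_RGB2GRAY).astype(int)
print('\n'.join('%3d '%r+''.join(' .:-=+*#%@'[v*10//256] for v in g[r,220:440:2]) for r in range(140,310,4)))
E
```

```text
time_s: 58.05
ee_pos: [645.8, -55.9, 176.0]
ee_rot: [179.6, 0.1, 83.1]
force: [0.4, 1.3, 1.5]
gripper_width: 45.5
time_s: 58.75
ee_pos: [638.1, 91.4, 171.6]
ee_rot: [180.0, 0.1, 83.0]
force: [0.1, 0.1, -0.1]
gripper_width: 45.5
[638.14266561  91.38403189 171.56351016] 83.03107730331126
[320.39586043 237.13035992] [320.15219391 255.35288188] [352.8507026  320.28135409] [277.86328294 197.39667883]
140 ==================++++++++++++++++++++++++++++++++++++++++++++++++++++++++++++++++=*%%@@@@@@%::::::-::::::::::
144 #%#%################################################################################%@@@@@@@@:::::-:::::::::::
148 ##%%#######################################################################@@@@@#*#%%@@@@@@@@:::::----::::::::
152 %%%%%#%%##############################+++#################################%@@@@@%##%%@@@@@@@%-::::------::::::
156 %%%%%%#%%#%###############@@**#######+======+##############################%@@@####%%@@@@@@@*--:::-----:-:::::
160 %%%%%%%%%###%%###########@@@@@@%*#+**++++++++====***###############################%%@@@@@@@+---::-------:::::
164 %%%%%%%
[... 3543 characters left out ...]
..........
288 ###########+===--------::--:-=++++++++++++++++#%@@%=--*@@%%%%#+++++++%%%@*::::::-------=::::::.:..............
292 ##########====---------:::---=====+=++++++++++#%%%@@@@@@%%%%%*+++++++*%%%+::::::---------:::::................
296 #########===----------:::::::==========+=+++++#%%%%%%%%%%%%%%*++++++++%%%+:::::::---------:::.................
300 #######*===----------::::::::=======+==+=++%%%#%%%@@@@@@%%%%%*++++++++*%%=::::::::----------:.................
304 ######*==-----------:::::::::============+=+==*%@@#---+@@%%%%*+********%%+:::::::::----------::...............
308 #####*==-----------::::::::::-================*%@@%=--%@@%%%%*+*#######%@=:::::::::-----------:...............
```

```bash
python3 -m jog '[{"dx":0,"dy":0,"dz":-0.04,"wx":0,"wy":0,"wz":0,"grip":0},{"dx":0,"dy":0,"dz":-0.04,"wx":0,"wy":0,"wz":0,"grip":0},{"dx":0,"dy":0,"dz":-0.027,"wx":0,"wy":0,"wz":0,"grip":0},{"dx":0,"dy":0,"dz":0,"wx":0,"wy":0,"wz":0,"grip":0},{"dx":0,"dy":0,"dz":0,"wx":0,"wy":0,"wz":0,"grip":1},{"dx":0,"dy":0,"dz":0,"wx":0,"wy":0,"wz":0,"grip":1},{"dx":0,"dy":0,"dz":0,"wx":0,"wy":0,"wz":0,"grip":1},{"dx":0,"dy":0,"dz":0,"wx":0,"wy":0,"wz":0,"grip":1},{"dx":0,"dy":0,"dz":0,"wx":0,"wy":0,"wz":0,"grip":1},{"dx":0,"dy":0,"dz":0,"wx":0,"wy":0,"wz":0,"grip":1}]' 30
python3 -m jog '[{"dx":0,"dy":0,"dz":0,"wx":0,"wy":0,"wz":0,"grip":1},{"dx":0,"dy":0,"dz":0,"wx":0,"wy":0,"wz":0,"grip":1},{"dx":0,"dy":0,"dz":0.004,"wx":0,"wy":0,"wz":0,"grip":1},{"dx":0.004,"dy":-0.002,"dz":0,"wx":0,"wy":0,"wz":0,"grip":1},{"dx":0.004,"dy":-0.002,"dz":0,"wx":0,"wy":0,"wz":0,"grip":1},{"dx":0.004,"dy":-0.002,"dz":0,"wx":0,"wy":0,"wz":0,"grip":1},{"dx":0.003,"dy":-0.001,"dz":0,"wx":0,"wy":0,"wz":0,"grip":1},{"dx":0,"dy":0,"dz":-0.004,"wx":0,"wy":0,"wz":0,"grip":1},{"dx":0,"dy":0,"dz":0,"wx":0,"wy":0,"wz":0,"grip":1},{"dx":0,"dy":0,"dz":0,"wx":0,"wy":0,"wz":0,"grip":1}]'
```

```text
time_s: 59.8
ee_pos: [638.3, 92.3, 65.4]
ee_rot: [179.9, 0.1, 83.1]
force: [-0.9, 0.3, 6.6]
gripper_width: 11.6
time_s: 60.8
ee_pos: [654.2, 85.1, 65.4]
ee_rot: [179.8, 0.1, 83.1]
force: [1.3, -0.8, 4.5]
gripper_width: 11.9
```

Contact is expected at TCP x≈661, so I'll push about 6 mm.

```bash
python3 -m jog '[{"dx":0.002,"dy":-0.0002,"dz":0,"wx":0,"wy":0,"wz":0,"grip":1},{"dx":0.002,"dy":-0.0003,"dz":0,"wx":0,"wy":0,"wz":0,"grip":1},{"dx":0.002,"dy":-0.0002,"dz":0,"wx":0,"wy":0,"wz":0,"grip":1},{"dx":0,"dy":0,"dz":0,"wx":0,"wy":0,"wz":0,"grip":1},{"dx":0,"dy":0,"dz":0,"wx":0,"wy":0,"wz":0,"grip":1}]'
python3 -m jog '[{"dx":0.001,"dy":0,"dz":0,"wx":0,"wy":0,"wz":0,"grip":1},{"dx":0,"dy":0,"dz":0,"wx":0,"wy":0,"wz":0,"grip":1},{"dx":0,"dy":0,"dz":0,"wx":0,"wy":0,"wz":0,"grip":1}]'
python3 -m jog '[{"dx":0,"dy":0,"dz":0,"wx":0,"wy":0,"wz":0,"grip":0},{"dx":0,"dy":0,"dz":0,"wx":0,"wy":0,"wz":0,"grip":0},{"dx":0,"dy":0,"dz":0,"wx":0,"wy":0,"wz":0,"grip":0},{"dx":0,"dy":0,"dz":0,"wx":0,"wy":0,"wz":0,"grip":0},{"dx":0,"dy":0,"dz":0.01,"wx":0,"wy":0,"wz":0,"grip":0},{"dx":0,"dy":0,"dz":0.04,"wx":0,"wy":0,"wz":0,"grip":0},{"dx":0,"dy":0,"dz":0.05,"wx":0,"wy":0,"wz":0,"grip":0},{"dx":0,"dy":0,"dz":0.05,"wx":0,"wy":0,"wz":0,"grip":0},{"dx":0,"dy":0,"dz":0.03,"wx":0,"wy":0,"wz":0,"grip":0}]'
```

```text
time_s: 61.3
ee_pos: [657.2, 84.9, 65.4]
ee_rot: [-179.8, 0.1, 83.1]
force: [-5.5, 0.7, 8.9]
gripper_width: 12.4
time_s: 61.6
ee_pos: [657.9, 84.9, 65.4]
ee_rot: [-179.8, 0.1, 83.1]
force: [-6.1, 0.2, 8.9]
gripper_width: 11.7
time_s: 62.5
ee_pos: [661.2, 84.7, 249.9]
ee_rot: [179.6, 0.0, 83.1]
force: [-0.5, 0.4, 0.5]
gripper_width: 45.3
```

```bash
python3 -m jog '[{"dx":-0.01,"dy":-0.045,"dz":0,"wx":0,"wy":0,"wz":0,"grip":0},{"dx":-0.01,"dy":-0.045,"dz":0,"wx":0,"wy":0,"wz":0,"grip":0},{"dx":0,"dy":-0.02,"dz":0,"wx":0,"wy":0,"wz":0,"grip":0},{"dx":0,"dy":0,"dz":0,"wx":0,"wy":0,"wz":0,"grip":0},{"dx":0,"dy":0,"dz":0,"wx":0,"wy":0,"wz":0,"grip":0},{"dx":0,"dy":0,"dz":0,"wx":0,"wy":0,"wz":0,"grip":0}]'
cat > holes.py <<'E'
import sys,pickle
from h import *
s=env.state();im,c=grab('wrist',sys.argv[1]);pickle.dump(c,open(sys.argv[1]+'.pkl','wb'));print(s['ee_pos'])
g=cv2.cvtColor(im,cv2.COLOR_RGB2GRAY)
# dark holes: blackhat, then small round blobs on block tops
bh=cv2.morphologyEx(g,cv2.MORPH_BLACKHAT,cv2.getStructuringElement(cv2.MORPH_ELLIPSE,(15,15)))
n,l,st,ce=cv2.connectedComponentsWithStats((bh>60).astype(np.uint8))
t=np.radians(-7)
for i in range(1,n):
    if 15<st[i,4]<160 and max(st[i,2:4])<16:
        m=onz(c,ce[i],56)-[565,7.4,0]; x=m[0]*np.cos(t)+m[1]*np.sin(t);y=-m[0]*np.sin(t)+m[1]*np.cos(t)
        if 20<x<135 and -140<y<120: print('hole px',ce[i].round(1),st[i,4],'tray',x.round(1),y.round(1))
E
python3 holes.py w16
```

```text
time_s: 63.1
ee_pos: [640.1, -24.4, 244.4]
ee_rot: [180.0, 0.1, 83.1]
force: [-0.7, 0.1, -0.4]
gripper_width: 45.5
[640.13396413 -24.38165554 244.42908987]
hole px [293.2  77.5] 22 tray 51.9 110.1
hole px [303.7  91.8] 51 tray 61.4 97.7
hole px [349.   91.9] 64 tray 103.6 97.7
hole px [303.9 113.3] 45 tray 61.4 78.5
hole px [348.7 113.4] 57 tray 103.7 78.6
hole px [327.3 118.3] 18 tray 83.5 74.1
hole px [307.5 144.7] 44 tray 64.7 49.6
hole px [351.4 144.8] 56 tray 107.0 49.8
hole px [350.7 165. ] 54 tray 106.8 30.5
hole px [307.9 164.8] 40 tray 64.9 30.5
hole px [307.7 191.9] 47 tray 64.5 3.9
hole px [349.9 191.8] 46 tray 106.7 4.1
hole px [307.8 210.4] 46 tray 64.5 -15.0
hole px [349.5 210.6] 49 tray 106.8 -15.0
hole px [308.  236.3] 42 tray 64.4 -42.4
hole px [328.7 237.8] 104 tray 85.9 -43.9
hole px [348.7 236.4] 47 tray 106.6 -42.3
hole px [308.1 253.8] 42 tray 64.4 -61.5
hole px [348.3 253.9] 41 tray 106.7 -61.5
hole px [308.6 279.5] 40 tray 64.8 -90.7
hole px [348.  279.5] 38 tray 107.2 -90.6
hole px [359.6 289.1] 35 tray 120.1 -101.9
hole px [308.9 295.8] 32 tray 64.9 -110.0
hole px [347.3 295.8] 40 tray 106.9 -109.9
hole px [326.6 302.3] 39 tray 84.3 -117.8
hole px [337.6 317.5] 28 tray 96.8 -136.6
```

All five blocks read square and in their bays, with tray x from 82.5 to 86 and y of 88.1, 40.1, -5.5, -51.9 and -100.3. Next I'll shut the gripper and come down in front of the gate.

```bash
python3 -m jog '[{"dx":-0.041,"dy":0,"dz":0,"wx":0,"wy":0,"wz":0,"grip":1},{"dx":-0.041,"dy":0,"dz":0,"wx":0,"wy":0,"wz":0,"grip":1},{"dx":-0.041,"dy":0,"dz":0,"wx":0,"wy":0,"wz":0,"grip":1},{"dx":-0.041,"dy":0,"dz":0,"wx":0,"wy":0,"wz":0,"grip":1},{"dx":-0.041,"dy":-0.003,"dz":0,"wx":0,"wy":0,"wz":0,"grip":1},{"dx":0,"dy":0,"dz":-0.04,"wx":0,"wy":0,"wz":0,"grip":1},{"dx":0,"dy":0,"dz":-0.04,"wx":0,"wy":0,"wz":0,"grip":1},{"dx":0,"dy":0,"dz":-0.04,"wx":0,"wy":0,"wz":0,"grip":1},{"dx":0,"dy":0,"dz":0,"wx":0,"wy":0,"wz":0,"grip":1},{"dx":0,"dy":0,"dz":0,"wx":0,"wy":0,"wz":0,"grip":1}]' 30
python3 -m jog '[{"dx":0,"dy":0,"dz":-0.04,"wx":0,"wy":0,"wz":0,"grip":1},{"dx":0,"dy":0,"dz":-0.03,"wx":0,"wy":0,"wz":0,"grip":1},{"dx":0,"dy":0,"dz":-0.018,"wx":0,"wy":0,"wz":0,"grip":1},{"dx":0,"dy":0,"dz":0,"wx":0,"wy":0,"wz":0,"grip":1},{"dx":0,"dy":0,"dz":0,"wx":0,"wy":0,"wz":0,"grip":1}]'
```

```text
time_s: 64.15
ee_pos: [435.5, -27.9, 124.8]
ee_rot: [180.0, 0.1, 83.1]
force: [0.6, 0.1, 0.1]
gripper_width: 0.6
time_s: 64.65
ee_pos: [437.0, -28.4, 38.0]
ee_rot: [179.8, 0.1, 83.1]
force: [0.0, 0.2, 0.2]
gripper_width: 0.2
```

```bash
python3 -m jog '[{"dx":0.01,"dy":-0.0055,"dz":0,"wx":0,"wy":0,"wz":0,"grip":1},{"dx":0.01,"dy":-0.0055,"dz":0,"wx":0,"wy":0,"wz":0,"grip":1},{"dx":0.01,"dy":-0.0055,"dz":0,"wx":0,"wy":0,"wz":0,"grip":1},{"dx":0.01,"dy":-0.0055,"dz":0,"wx":0,"wy":0,"wz":0,"grip":1},{"dx":0.01,"dy":-0.0055,"dz":0,"wx":0,"wy":0,"wz":0,"grip":1}]'
python3 -m jog '[{"dx":0.01,"dy":-0.0055,"dz":0,"wx":0,"wy":0,"wz":0,"grip":1},{"dx":0.01,"dy":-0.0055,"dz":0,"wx":0,"wy":0,"wz":0,"grip":1},{"dx":0.01,"dy":-0.0055,"dz":0,"wx":0,"wy":0,"wz":0,"grip":1},{"dx":0.01,"dy":-0.0055,"dz":0,"wx":0,"wy":0,"wz":0,"grip":1},{"dx":0.01,"dy":-0.0055,"dz":0,"wx":0,"wy":0,"wz":0,"grip":1},{"dx":0,"dy":0,"dz":0,"wx":0,"wy":0,"wz":0,"grip":1}]'
python3 -m jog '[{"dx":0.006,"dy":-0.0035,"dz":0,"wx":0,"wy":0,"wz":0,"grip":1},{"dx":0.006,"dy":-0.0035,"dz":0,"wx":0,"wy":0,"wz":0,"grip":1},{"dx":0.005,"dy":-0.003,"dz":0,"wx":0,"wy":0,"wz":0,"grip":1},{"dx":0,"dy":0,"dz":0,"wx":0,"wy":0,"wz":0,"grip":1},{"dx":0,"dy":0,"dz":0,"wx":0,"wy":0,"wz":0,"grip":1}]'
```

```text
time_s: 65.15
ee_pos: [485.8, -56.6, 36.4]
ee_rot: [180.0, 0.1, 83.0]
force: [-1.5, 0.3, 2.3]
gripper_width: 0.1
time_s: 65.75
ee_pos: [537.2, -84.4, 36.3]
ee_rot: [179.8, 0.1, 83.0]
force: [0.3, 0.4, -0.9]
gripper_width: 0.5
time_s: 66.25
ee_pos: [552.3, -93.6, 36.3]
ee_rot: [179.9, 0.1, 83.1]
force: [-0.4, -0.1, 0.6]
gripper_width: 0.5
```

```bash
python3 -m jog '[{"dx":0.003,"dy":-0.001,"dz":0,"wx":0,"wy":0,"wz":0,"grip":1},{"dx":0.003,"dy":-0.001,"dz":0,"wx":0,"wy":0,"wz":0,"grip":1},{"dx":0.002,"dy":-0.0005,"dz":0,"wx":0,"wy":0,"wz":0,"grip":1},{"dx":0,"dy":0,"dz":0,"wx":0,"wy":0,"wz":0,"grip":1},{"dx":0,"dy":0,"dz":0,"wx":0,"wy":0,"wz":0,"grip":1}]'
python3 -m jog '[{"dx":0.0015,"dy":0,"dz":0,"wx":0,"wy":0,"wz":0,"grip":1},{"dx":0.0015,"dy":0,"dz":0,"wx":0,"wy":0,"wz":0,"grip":1},{"dx":0,"dy":0,"dz":0,"wx":0,"wy":0,"wz":0,"grip":1},{"dx":0,"dy":0,"dz":0,"wx":0,"wy":0,"wz":0,"grip":1}]'
python3 - <<'E'
from h import *
im,c=grab('side','e5')
t=np.radians(-7)
T=lambda x,y,z:[565+x*np.cos(t)-y*np.sin(t),7.4+x*np.sin(t)+y*np.cos(t),z]
print(proj(c,T(34,-150,50)),proj(c,T(24,-150,50)),proj(c,T(24,100,50)),proj(c,T(24,-50,50)))
g=cv2.cvtColor(im,cv2.COLOR_RGB2GRAY).astype(int)
print('\n'.join('%3d '%r+''.join(' .:-=+*#%@'[v*10//256] for v in g[r,255:390]) for r in range(215,275,2)))
E
```

```text
time_s: 66.75
ee_pos: [560.2, -96.0, 36.3]
ee_rot: [179.9, 0.1, 83.1]
force: [0.1, 0.5, -1.7]
gripper_width: 0.4
time_s: 67.15
ee_pos: [563.1, -96.0, 36.2]
ee_rot: [180.0, 0.1, 83.1]
force: [-0.5, -0.6, -0.3]
gripper_width: 0.6
[360.69374409 230.78460816] [363.23297707 232.44638159] [276.06593548 267.13810895] [330.64193411 245.41999775]
215 ::::::-*####################%%@@%@%***###%%%%%%%%%%%%%%%@%%*+++++=-:.::-=====-:....:-:.........:---::.................................:
217 ::::::-*########################%#***********#%%%%%%%@@@%*+++++===-:..:-======-::..:-:......::::..:---:............:................:::
219 ::::::-*#########################%#************###%@%*==**+========:..:-=========-::::.....:----::.............................::::::-=
221 ::::::-+#%%######################*****#***##%%@@@%#=::--=++========-::--===========+=-:...:--::::::.......................::::::::::-==
223 :::::::::-=+*#%%#################%#*+*%%%@@%%%#****=::--=++========+==+============++++=:..:--::::::::::::...........:::::::::::::::...
225 ::::::::::::::--=*#############%%%#*++==***********=:.:-
[... 2739 characters left out ...]

265 :.......-%@@@@%#***********#%#**********+=============--::::::::::::::::::::::::::::::---==============================================
267 +--::-=*%@@@@%%#******##***************+=========---::::::::::::::::::::::::::::::---==================================================
269 @@@@@@@@%%##*****+++*******************+====---::::::::::::::::::::::::::::::--========================================================
271 #%@%%##********+===********************+--:::::::::::::::::::::::::::::::::::::========================================================
273 =+**********##*+===+***************++====--::::::::::::::::::::::::::::::::::::::-=====================================================
```

```bash
python3 -m jog '[{"dx":0.002,"dy":0,"dz":0,"wx":0,"wy":0,"wz":0,"grip":1},{"dx":0,"dy":0,"dz":0,"wx":0,"wy":0,"wz":0,"grip":1},{"dx":0,"dy":0,"dz":0,"wx":0,"wy":0,"wz":0,"grip":1}]'
python3 -m jog '[{"dx":0.002,"dy":0,"dz":0,"wx":0,"wy":0,"wz":0,"grip":1},{"dx":0,"dy":0,"dz":0,"wx":0,"wy":0,"wz":0,"grip":1},{"dx":0,"dy":0,"dz":0,"wx":0,"wy":0,"wz":0,"grip":1}]'
python3 - <<'E'
from h import *
s=env.state();im,c=grab('wrist','w17')
t=np.radians(-7)
T=lambda x,y,z:[565+x*np.cos(t)-y*np.sin(t),7.4+x*np.sin(t)+y*np.cos(t),z]
for y in(90,40,0,-40):print(y,proj(c,T(24,y,50)).round(1),proj(c,T(44,y,50)).round(1))
g=cv2.cvtColor(im,cv2.COLOR_RGB2GRAY).astype(int)
print('\n'.join('%3d '%r+''.join(' .:-=+*#%@'[v*10//256] for v in g[r,260:460:2]) for r in range(0,300,10)))
E
```

```text
time_s: 67.5
ee_pos: [565.2, -95.9, 36.2]
ee_rot: [180.0, 0.1, 83.1]
force: [-0.2, 0.6, -0.2]
gripper_width: 0.3
time_s: 67.8
ee_pos: [566.0, -95.9, 36.2]
ee_rot: [-179.9, 0.1, 83.1]
force: [-4.9, 0.1, 2.6]
gripper_width: 0.2
90 [ 351.5 -177.1] [ 407.1 -175.6]
40 [349.4 -26.9] [401.9 -26.1]
0 [347.4  84.2] [396.7  84.6]
-40 [345.4 182.9] [391.4 183.2]
  0 -----------------------------------------==+*##****#################*=-----=+++++++++*#%%%#%@@@@=::.
 10 -----------------------------------------==+*###***#################*=-----=+++++++++*#%%%%%#%@@@@@@
 20 -----------------------------------------==+*####*##################+-==-==++++++++++#%%%%%%%%%%%%%%
 30 -----------------------------------------==+#####*##################+-=====++++++**#################
 40 -----------------------------------------==*########################=======+***********#*#*#*#*##**#
 50 ------------------------------------=---===*#######################************++=++#%%%%%%%%%%%%%%%
 60 ------------------------------=---=-=-==-==*#######################*========+++++++*#%%%%%@@@@@@%*+#
 70 -------
[... 1703 characters left out ...]
============*#####################=====++++++++*#%%%%@@@+-::::-:#@@@%%
240 =====---====-===--==-===-====-============*#####################========+++++#%%%%@@@@#-::::-*@@@@%%
250 ======-==========---====-=================*####################+===========+*#%%%%%%%%%%@@@%%%%%%%%%
260 ====-====----==-=--=---==-================*####################=====+++*****************************
270 ====-==--==--=-==-------=---======----====*####################=====++++++**************************
280 =======---=-==-=--==--------:::-:::------=*###################*====++++++++*%%%%%%%%%##%%%%%%%%%%%%%
290 -----==-=------------------:.::-:::--------*##################+====++++++++#%%%#@@@@*-:::-*@@@@%%%%%
```

The contact force rose to about 5 N. The wrist picture puts the bar at columns 344–390, against 345–391 predicted for the shut gate. I'll back off and do a final check from above.

```bash
python3 -m jog '[{"dx":-0.005,"dy":0,"dz":0,"wx":0,"wy":0,"wz":0,"grip":1},{"dx":-0.02,"dy":0,"dz":0,"wx":0,"wy":0,"wz":0,"grip":1},{"dx":-0.02,"dy":0,"dz":0,"wx":0,"wy":0,"wz":0,"grip":1},{"dx":0,"dy":0,"dz":0.04,"wx":0,"wy":0,"wz":0,"grip":1},{"dx":0,"dy":0,"dz":0.05,"wx":0,"wy":0,"wz":0,"grip":1},{"dx":0,"dy":0,"dz":0.05,"wx":0,"wy":0,"wz":0,"grip":1},{"dx":0.02,"dy":0,"dz":0.05,"wx":0,"wy":0,"wz":0,"grip":1},{"dx":0.04,"dy":0.02,"dz":0.03,"wx":0,"wy":0,"wz":0,"grip":1},{"dx":0.04,"dy":0.02,"dz":0.01,"wx":0,"wy":0,"wz":0,"grip":1},{"dx":0.02,"dy":0.02,"dz":0,"wx":0,"wy":0,"wz":0,"grip":1}]'
python3 -m jog '[{"dx":0,"dy":0,"dz":0,"wx":0,"wy":0,"wz":0,"grip":1},{"dx":0,"dy":0,"dz":0,"wx":0,"wy":0,"wz":0,"grip":1},{"dx":0,"dy":0,"dz":0,"wx":0,"wy":0,"wz":0,"grip":1}]'
python3 holes.py w18
python3 - <<'E'
from h import *
import pickle
c=pickle.load(open('w18.pkl','rb'));g=cv2.imread('pics/w18.png',0).astype(int)
t=np.radians(-7)
T=lambda x,y,z:[565+x*np.cos(t)-y*np.sin(t),7.4+x*np.sin(t)+y*np.cos(t),z]
print('tip',proj(c,T(24,-150,50)),proj(c,T(44,-150,50)),'mid',proj(c,T(24,0,50)),proj(c,T(44,0,50)),'pin',proj(c,[615.2,137.3,110]),'eye',proj(c,T(34,135,64)))
print('\n'.join('%3d '%r+''.join(' .:-=+*#%@'[v*10//256] for v in g[r,220:400:2]) for r in range(0,400,8)))
E
```

```text
time_s: 68.85
ee_pos: [642.3, -36.5, 263.2]
ee_rot: [179.4, 0.0, 83.0]
force: [0.8, 0.1, 0.1]
gripper_width: 0.7
time_s: 69.15
ee_pos: [637.2, -37.8, 260.4]
ee_rot: [180.0, 0.1, 83.0]
force: [0.3, 0.5, 0.2]
gripper_width: 0.4
[637.18439814 -37.83971104 260.35963582]
hole px [305.6  78.3] 45 tray 61.4 97.7
hole px [349.4  78.2] 61 tray 103.7 97.9
hole px [348.9  99.2] 55 tray 103.6 78.7
hole px [305.8  99.1] 42 tray 61.5 78.7
hole px [328.3 103. ] 35 tray 83.5 75.2
hole px [309.2 130. ] 40 tray 64.6 49.6
hole px [351.6 130.1] 54 tray 106.9 49.6
hole px [309.4 149.3] 34 tray 64.7 30.8
hole px [351.2 149.6] 47 tray 106.9 30.7
hole px [330.9 173.1] 56 tray 86.6 7.0
hole px [309.4 175.9] 37 tray 64.5 4.0
hole px [350.4 176. ] 46 tray 106.8 4.1
hole px [309.7 194.1] 45 tray 64.7 -14.8
hole px [349.9 194.2] 42 tray 106.8 -14.8
hole px [295.2 196.7] 36 tray 49.4 -17.6
hole px [309.5 219.9] 42 tray 64.3 -42.5
hole px [329.8 220.2] 84 tray 85.9 -42.8
hole px [349.1 219.8] 42 tray 106.5 -42.3
hole px [309.8 237. ] 41 tray 64.4 -61.5
hole px [348.8 237. ] 41 tray 106.6 -61.4
hole px [310.1 262.4
[... 4380 characters left out ...]
:-=-...............................
344 ...........................................:==::::::::::-==...............................
352 ...........................................:==::::::::::-==...............................
360 ...:..::....:::::..:..::::::::::::::::::::::==-----------==:::::::::::::::::::::::::::::::
368 ........::....:::.:.:.:..:::::::::::::::::::+=-----------==:::::::::::::::::::::::::::::::
376 .................:...:...:::::.:::::::..::::+=-:::::::::-=+:::::::::::::::::::::::::::::::
384 ......:...:................::.:.::::.:.:::::++:::::.::::-++:::::::::::::::::::::::::::::::
392 .......................:.......:.::::.::::...::::::::::::..:::::::::::::::::::::::::::::::
```

The final survey agrees: the gate tip lies at columns 276–294, row about 308, where the shut gate should be. The blocks are unchanged and the pin stands at its predicted spot. I'm handing in.

```bash
python3 -c "
from workcell import env
print(env.job_done())"
```

```text
the job is handed in; nothing more can be done
None
```

I handed the job in at about 69 s. The last checks put everything in place, but one hard contact on the way may count as a failure.

**What I did**
- **Gate and pin:** I hung the gate on the lug, open about 30°, and pushed the pin home. The grip stopped at the expected height with the contact force rising.
- **Blocks:** I placed all five blocks, setting most of them a few millimetres short of the fence and then pushing them in.
- **Shutting:** I swung the gate shut until it met its stop, at about 5 N.

**Last checks (overhead wrist picture)**
- **Blocks:** all are square. The bay 1 to bay 5 centres, in tray x / y (mm), read:

| Bay | x | y |
|---|---|---|
| 1 | 82.5 | 88 |
| 2 | 86 | 40 |
| 3 | 86 | -5 |
| 4 | 85.5 | -52 |
| 5 | 86 | -100 |

- **Gate:** its tip and middle are within about 1–2 mm of the shut place.
- **Pin:** it stands where expected; I did not measure its final height again.

**What went wrong**
- **First grasp:** it closed on air, and I repeated it.
- **Hard contact:** my first placing in bay 1 caught the block on the fence. The wrist read about 54 N sideways and 58 N upwards. That is under the 120 N wrist limit, but if it counted as the gripper's body pressing, it is over the 40 N limit. I righted the block and placed it again.
- **Block moved:** that same block was later about 24 mm out of place, probably the announced knock, so I reseated it. It stands about 3.5 mm off the fence; 6 mm is allowed.
- **Bystanders:** I did not measure their positions again at the end. I saw no contact with any of them.

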